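# Feed steel offcuts into the sprung waste feeder

## Robot

A 6-joint arm with a two-finger parallel gripper is mounted at the origin on the work surface. World frame = base frame: x ahead of the robot, y to its left, z up, the work surface at z = 0. Lengths are in m, angles in rad, forces in N, time in s.
With the tool pointing down it reaches from about 0.425 to 0.95 m from the base axis. Payload 14.7 kg.
Tool frame: the origin (TCP) lies on the centre line of the jaws, within the pads' length; the fingertips stand 11 mm ahead of it and the grasp point (between the pads) lies 8 mm behind it; z points along the fingers, y is the direction in which the jaws open and shut (so a half turn about z gives the same grasp; the last joint's range is limited). The gripper opens to 85 mm and grips with 20 to 120 N. Pads are 22 mm wide; open, the fingers measure 114 mm over their backs; the gripper's body (76 mm by 85 mm) begins 54 mm behind the grasp point. The pads swing forward as they close: fully open they stand 13 mm farther back than shut.
Start: joints at [-1.377, 0.48, 1.596, -0, 1.065, -0.047], TCP at [0.155, -0.631, 0.242] pointing down, gripper open.
Joint ranges: [-2.75, 2.75], [-0.82, 2.05], [0.23, 2.67], [-1.56, 4.7], [0.09, 2.69], [-2.92, 2.92]. Speed limits (rad/s): [1.89, 1.89, 2.39, 3.01, 3.01, 3.01].

## Interface

Orientations are given as a unit quaternion [w, x, y, z].
In Python, from plant import arm gives the robot as it stands.
- The arm moves only by the tool servo_tool, never from a script. Its argument "deltas" is a list of rows, each an object of numbers: "x", "y", "z": the shift along the tool's x, y, z in m; "rx", "ry", "rz": the turn, a rotation vector about the tool's x, y, z in rad; "hand": the finger opening in m, from 0 to 0.0854. A call has 1 to 12 rows; each row is the pose to reach, as a shift and turn from the pose measured when the call began, along the tool's axes at that moment; what a row does not reach only later rows make up. A row lasts 1/10 s, in which the tool goes at most 50 mm and 8.59 degrees, less where a joint would pass 70% of its speed; a pose out of reach is approached as far as the arm can. A call with a gripper value outside its range is refused whole. The fingers move at their own pace and stop on an object; "grip_force" is the grip in N (left out, the last holds). Time passes only in rows, so rows that repeat a pose let the fingers close. It gives the time, the measured TCP pose, the force and the opening at its end, in the units of the state.
- arm.read_state(): the state, without advancing time (a new reading comes with each control period).
- arm.grab_frame(name): name is "scene" or "top" or "wrist"; returns the picture (400x640x3 uint8, red, green, blue); there is no depth.
- arm.camera_params(name): a dict with "camera_matrix" (3x3 intrinsics, pixels), "origin" and "attitude" of the camera in the world; the wrist camera has in their place "tool_from_camera" (4x4, takes a point from camera to tool coordinates, whose origin is the TCP and whose axes are the flange's). Camera axes: x right, y down, z forward; pixel columns grow to the right and rows downward; lengths in m; the calibration is good to about 2 mm. A picture is of the moment at which its call begins: read the wrist's pose just before it. camera_params takes no time and is no camera call.
- arm.hand_in(): hands the job in, once; it reports no verdict.
The state is a dict: "time": time; "qpos": joint angles; "joint_vel": joint speeds; "effort": joint torques, N m; "position": TCP position; "ee_rot": TCP orientation; "wrist_force": force on the tool from outside, world axes, zero at the start; "ft_torque": the same for the moment, N m; "finger_gap": finger opening in m.
Only numpy, scipy, OpenCV 4.12 (cv2) and the standard library are available. Lean on these libraries where they do the work, as an engineer would, in place of code of your own. Each camera call takes 0.05 s, during which the arm holds its last target.

## Task

Clear up the steel scrap after sectioning: put every dark steel offcut lying on the cutting plate into the open well of the waste feeder, and tip the chips out of the scoop over the raised walls into the same well. After that push the feeder's sprung slide all the way in and let it spring back, as often as needed until all the scrap lies in the catch bin. Set the empty scoop back upright on its rubber pad, and leave the round finished mounts and everything else where they are.

Things in the scene. Friction and masses are not known exactly. Their poses are not given: they have to be found in the camera images.
- feeder: fixed white waste feeder, 112 mm wide, x from -135 to +160 mm, 130 mm high. Origin on the bench under the centre of its well; x is the way the slide pushes (roughly away from the robot), z up. Solid deck at z = 60 mm from the rear to x = +40 mm, between side walls 8 mm thick (inner faces y = -40 and +40 mm) that rise to z = 105 mm; the catch bin lies beyond the deck's edge
- well (a point): centre of the well's floor, on the deck (60 mm above the bench). The open well is 80 mm wide in the feeder's y and reaches from the slide's front face (35 mm behind this point at rest) to the deck's edge (40 mm ahead of it); its side walls and the slide stand 45 and 43 mm above this point
- bin_floor (a point): centre of the catch bin's floor, 5 mm above the bench (bin: feeder x 40 to 154 mm, y -50 to 50 mm). A clear hood covers it, with its roof at z = 125 to 130 mm, open only towards the well: pieces reach the bin by being pushed off the deck's edge
- feed_slide (a joint): travel of the sprung grey slide block in m: 0 at rest, 0.077 at its end stop, when its front face stands 2 mm past the deck's edge. Spring 2.4 N at the start, 8.6 N at full travel; it springs back by itself when let go. The block is 84 mm long, 74 mm wide, its top at z = 103 mm
- paddle (a point): centre of the rear face of the black upright push plate on top of the slide: 60 mm wide across the feeder's y, 10 mm thick, from z = 103 to 153 mm above the bench; this point at 128 mm, 90 mm behind the well's centre at rest. It moves with the slide; push here along the feeder's +x. The slide's flat top runs 29 mm further back
- pad: fixed black rubber pad 170 (x) x 100 x 4 mm on the bench, the scoop's place; origin at the centre of its underside
- scoop: loose aluminium scoop (200 g) holding some chips. Pan 54 mm wide (y), floor 4 mm thick, x -30 to +34 mm; side walls 34 mm high, x -73 to +34 mm; back wall 34 mm high; in front a ramp rises at 20 degrees to the lip. Behind, a black square handle post 16 x 16 mm stands 100 mm high at x = +42 mm. Origin on the floor's underside; x from lip to handle, z up
- scoop_lip (a point): middle of the scoop's pouring lip, at (-73, 0, 19) mm in the scoop's frame. Chips slide out over it once the scoop is tipped about 60 to 75 degrees
- scoop_handle (a point): point on the axis of the scoop's square handle, at (42, 0, 75) mm in the scoop's frame: 25 mm below the handle's top, clear above the 34 mm high pan
- offcut1: dark steel bar end (45 g) starting on the flat fixed steel cutting plate (190 x 170 x 6 mm): foot 28 (x) x 16 (y) x 10 mm high with a 17 mm long, 7 mm high step on top at the -x end (17 mm high in all, x from -14 to +3 mm of the origin); origin at the centre of its underside. Grip it across y (16 mm). None if absent in this run
- offcut2: dark steel bar end (45 g) starting on the flat fixed steel cutting plate (190 x 170 x 6 mm): foot 28 (x) x 16 (y) x 10 mm high with a 17 mm long, 7 mm high step on top at the -x end (17 mm high in all, x from -14 to +3 mm of the origin); origin at the centre of its underside. Grip it across y (16 mm). None if absent in this run
- offcut3: dark steel bar end (45 g) starting on the flat fixed steel cutting plate (190 x 170 x 6 mm): foot 28 (x) x 16 (y) x 10 mm high with a 17 mm long, 7 mm high step on top at the -x end (17 mm high in all, x from -14 to +3 mm of the origin); origin at the centre of its underside. Grip it across y (16 mm). None if absent in this run
- offcut4: dark steel bar end (45 g) starting on the flat fixed steel cutting plate (190 x 170 x 6 mm): foot 28 (x) x 16 (y) x 10 mm high with a 17 mm long, 7 mm high step on top at the -x end (17 mm high in all, x from -14 to +3 mm of the origin); origin at the centre of its underside. Grip it across y (16 mm). None if absent in this run
- offcut5: dark steel bar end (45 g) starting on the flat fixed steel cutting plate (190 x 170 x 6 mm): foot 28 (x) x 16 (y) x 10 mm high with a 17 mm long, 7 mm high step on top at the -x end (17 mm high in all, x from -14 to +3 mm of the origin); origin at the centre of its underside. Grip it across y (16 mm). None if absent in this run
- chip1: small dark steel block 20 x 16 x 14 mm (30 g), starting in the scoop; origin at the centre of its underside. None if absent in this run
- chip2: small dark steel block 20 x 16 x 14 mm (30 g), starting in the scoop; origin at the centre of its underside. None if absent in this run
- chip3: small dark steel block 20 x 16 x 14 mm (30 g), starting in the scoop; origin at the centre of its underside. None if absent in this run
- chip4: small dark steel block 20 x 16 x 14 mm (30 g), starting in the scoop; origin at the centre of its underside. None if absent in this run
- mount1: finished specimen mount: black round disc 30 mm across, 18 mm high, on the cutting plate; must stay. Origin at the centre of its underside
- mount2: second finished mount, as mount1; must stay; origin on its underside
- reagent: amber bottle 56 mm across, 120 mm high, standing by; leave alone; origin on its underside
- beaker: glass beaker 66 mm across, 85 mm high; leave alone; origin on its underside
- lensbrush: small brush 150 mm long; leave alone; origin on its underside
- capjar: white jar 60 mm across, 60 mm high; leave alone; origin on its underside

How it is judged:
On the way, in this order (a step that is already met when the one before it is completed fails the run):
1. the scoop is tipped (steeper than 0.8 rad) with its lip over the well (within 60 mm of its centre, seen from above) (angle between scoop's own z axis and vertical above 0.8 rad and horizontal distance between scoop_lip and well below 0.06 m and height (world z) of scoop_lip above 0.065 m), for 0.2 s.
2. the slide is pushed fully in (at least 73 of its 77 mm) (value of joint feed_slide above 0.073 m), for 0.1 s.
At the end, for the whole second after the job is handed in: Every offcut and chip present lies at rest in the catch bin below the deck, the slide is back at rest (within 6 mm), and the scoop stands upright (within 0.1 rad) and at rest on the rubber pad, its origin within 60 mm lengthwise and 35 mm crosswise of the pad's centre (x of offcut1 in the frame of feeder between 0.034 and 0.156 m and y of offcut1 in the frame of feeder between -0.052 and 0.052 m and z of each of offcut1, offcut2, offcut3, offcut4, offcut5, chip1, chip2, chip3, chip4 in the frame of feeder below 0.055 m and linear speed of each of offcut1, offcut2, offcut3, offcut4, offcut5, chip1, chip2, chip3, chip4, scoop below 0.05 m/s and x of offcut2 in the frame of feeder between 0.034 and 0.156 m and y of offcut2 in the frame of feeder between -0.052 and 0.052 m and x of offcut3 in the frame of feeder between 0.034 and 0.156 m and y of offcut3 in the frame of feeder between -0.052 and 0.052 m and x of offcut4 in the frame of feeder between 0.034 and 0.156 m and y of offcut4 in the frame of feeder between -0.052 and 0.052 m and x of offcut5 in the frame of feeder between 0.034 and 0.156 m and y of offcut5 in the frame of feeder between -0.052 and 0.052 m and x of chip1 in the frame of feeder between 0.034 and 0.156 m and y of chip1 in the frame of feeder between -0.052 and 0.052 m and x of chip2 in the frame of feeder between 0.034 and 0.156 m and y of chip2 in the frame of feeder between -0.052 and 0.052 m and x of chip3 in the frame of feeder between 0.034 and 0.156 m and y of chip3 in the frame of feeder between -0.052 and 0.052 m and x of chip4 in the frame of feeder between 0.034 and 0.156 m and y of chip4 in the frame of feeder between -0.052 and 0.052 m and value of joint feed_slide below 0.006 m and x of scoop in the frame of pad between -0.06 and 0.06 m and y of scoop in the frame of pad between -0.035 and 0.035 m and angle between scoop's own z axis and vertical below 0.1 rad and z of scoop in the frame of pad below 0.012 m); the robot touches nothing.
It fails at once if a bystander (finished mount, bottle, jar, beaker or brush) is moved more than 30 mm (a mount: 50 mm) or a bottle knocked over (distance of any of mount1, mount2 from where it was at the start of the episode above 0.05 m or distance of any of reagent, beaker, lensbrush, capjar from where it was at the start of the episode above 0.03 m or angle between any of reagent, beaker, capjar's own z axis and vertical above 0.5 rad).
Of offcut1, offcut2, offcut3, offcut4, offcut5 only 3 to 5 are there at a start; the rules pass over those that are not, and their reading is None.
Of chip1, chip2, chip3, chip4 only 2 to 4 are there at a start; the rules pass over those that are not, and their reading is None.
At some moment in a run one of offcut1, offcut2, offcut3, offcut4, offcut5, scoop may be knocked a few centimetres aside while the robot is not near it.
It also fails if it takes over 210 s, if anything falls off the work surface, if the arm or the gripper's body presses on something with over 40 N, if the wrist force passes 120 N, or if a joint passes its speed limit or range.

## Working session

There is one attempt and no reset: what is moved stays moved. The work goes in short steps, Python scripts to look and compute and a tool call to move; the robot and the scene stay as the last step left them, time stands still between calls to the robot, and variables do not carry over. Pictures are saved under pics/ and viewed, and the job is handed in when it is done.

Besides the shell and the picture viewer there is one more tool, called after ">>>" as name([rows], argument=value, ...), one row to a line, values as JSON. servo_tool: Moves the arm, as the interface text tells. Its arguments: {"type":"object","properties":{"deltas":{"type":"array","items":{"type":"object","properties":{"x":{"type":"number"},"y":{"type":"number"},"z":{"type":"number"},"rx":{"type":"number"},"ry":{"type":"number"},"rz":{"type":"number"},"hand":{"type":"number"}}}},"grip_force":{"type":"number"}},"required":["deltas"]}

```bash
ls; mkdir -p pics; python3 - <<'E'
from plant import arm
import cv2
s=arm.read_state();print(s)
for n in ("scene","top"):
    p=arm.camera_params(n);print(n,p)
    cv2.imwrite(f"pics/{n}0.png",arm.grab_frame(n)[:,:,::-1])
print(arm.camera_params("wrist"))
E
```

```text
pics
{'time': 0.0, 'qpos': array([-1.37658785e+00,  4.80823083e-01,  1.59684800e+00, -1.30160914e-06,
        1.06507534e+00, -4.65826854e-02]), 'joint_vel': array([-0.0004198 ,  0.00080747,  0.00116895,  0.00163464, -0.00217495,
        0.00069462]), 'effort': array([ 4.79108145e-03, -9.50640178e+01, -4.30186272e+01,  1.83617581e-04,
        1.22241388e-02,  1.59025552e-05]), 'position': array([ 0.15496456, -0.63087094,  0.24168769]), 'ee_rot': array([-5.75274529e-04,  9.92760999e-01,  1.20105225e-01, -4.31106755e-05]), 'wrist_force': array([-0.52242283, -0.2341991 ,  0.75765766]), 'ft_torque': array([-0.02984399,  0.03049607,  0.00582232]), 'finger_gap': 0.08539098528223472}
scene {'camera_matrix': array([[416.88234896,   0.        , 321.96807295],
       [  0.        , 416.88234896, 202.99360372],
       [  0.        ,   0.        ,   1.        ]]), 'origin': array([ 0.8687733 , -0.51847889,  0.93527681]), 'attitude': array([-0.31257874,  0.91032246,  0.25876806, -0.08152689])}
top {'camera_matrix': array([[398.04581223,   0.        , 320.61967784],
       [  0.        , 398.04581223, 191.07802127],
       [  0.        ,   0.        ,   1.        ]]), 'origin': array([0.35299244, 0.01854922, 1.03569203]), 'attitude': array([-0.07317701,  0.70543686, -0.70091866,  0.07561078])}
{'camera_matrix': array([[286.6361808 ,   0.        , 318.63266812],
       [  0.        , 286.6361808 , 198.74843345],
       [  0.        ,   0.        ,   1.        ]]), 'tool_from_camera': array([[-8.39172711e-04, -9.51995439e-01, -3.06111058e-01,
         7.87946021e-02],
       [ 9.99999549e-01, -6.62964396e-04, -6.79600577e-04,
         5.97246028e-04],
       [ 4.44035917e-04, -3.06111490e-01,  9.51995566e-01,
        -1.31250688e-01],
       [ 0.00000000e+00,  0.00000000e+00,  0.00000000e+00,
         1.00000000e+00]])}
```

View pics/scene0.png

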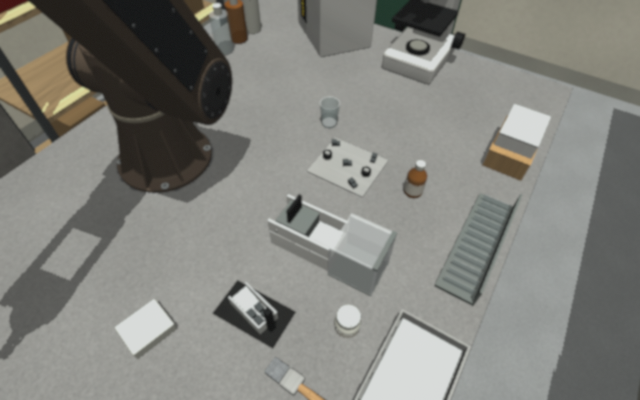

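View pics/top0.png

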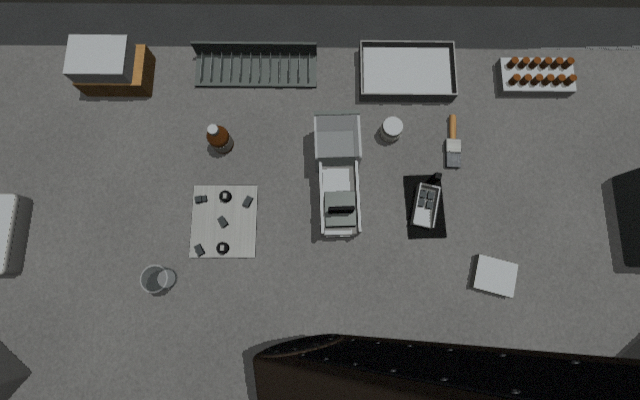

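```bash
cat > h.py <<'E'
import numpy as np, cv2
from scipy.spatial.transform import Rotation as R
from plant import arm
def rot(q): return R.from_quat([q[1],q[2],q[3],q[0]])
def cam(n,st=None):
    p=arm.camera_params(n);K=p["camera_matrix"]
    if n!="wrist": return K,rot(p["attitude"]).as_matrix(),np.array(p["origin"])
    st=st or arm.read_state()
    T=p["tool_from_camera"];Rt=rot(st["ee_rot"]).as_matrix()
    return K,Rt@T[:3,:3],Rt@T[:3,3]+st["position"]
def ray(c,uv,z):
    K,A,o=c
    d=A@np.linalg.solve(K,[uv[0],uv[1],1]); return o+d*(z-o[2])/d[2]
def proj(c,P):
    K,A,o=c
    q=(np.atleast_2d(P)-o)@A; q=q@K.T; return q[:,:2]/q[:,2:]
def local(p,st=None):
    "tool-frame delta to world point p"
    st=st or arm.read_state(); return rot(st["ee_rot"]).as_matrix().T@(np.array(p)-st["position"])
def grab(n,f,crop=None,k=1):
    st=arm.read_state();im=arm.grab_frame(n)[:,:,::-1].copy()
    cv2.imwrite("pics/raw_"+f,im)
    if crop: x0,y0,x1,y1=crop; im=im[y0:y1,x0:x1]
    if k!=1: im=cv2.resize(im,None,fx=k,fy=k,interpolation=cv2.INTER_CUBIC)
    cv2.imwrite("pics/"+f,im); return st,im
E
python3 - <<'E'
import cv2
im=cv2.imread("pics/top0.png")
a=cv2.resize(im[180:265,185:265],None,fx=7,fy=7,interpolation=cv2.INTER_CUBIC);cv2.imwrite("pics/cA.png",cv2.convertScaleAbs(a,alpha=1.6))
a=cv2.resize(im[105:245,305:455],None,fx=4.2,fy=4.2,interpolation=cv2.INTER_CUBIC);cv2.imwrite("pics/cB.png",cv2.convertScaleAbs(a,alpha=1.6))
E
```

```text
(no output)
```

View pics/cA.png

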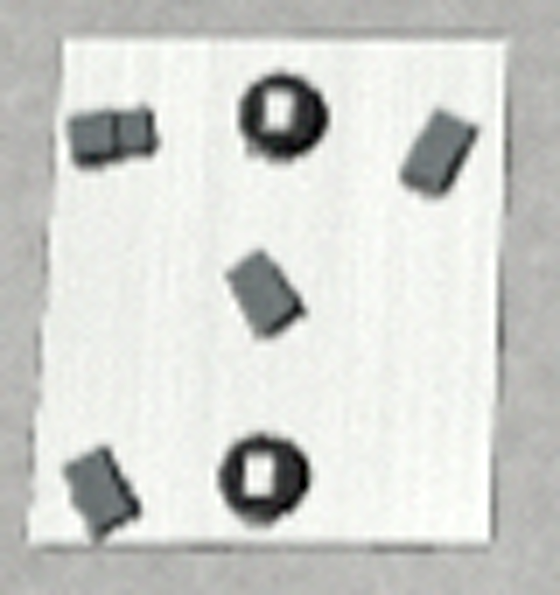

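View pics/cB.png

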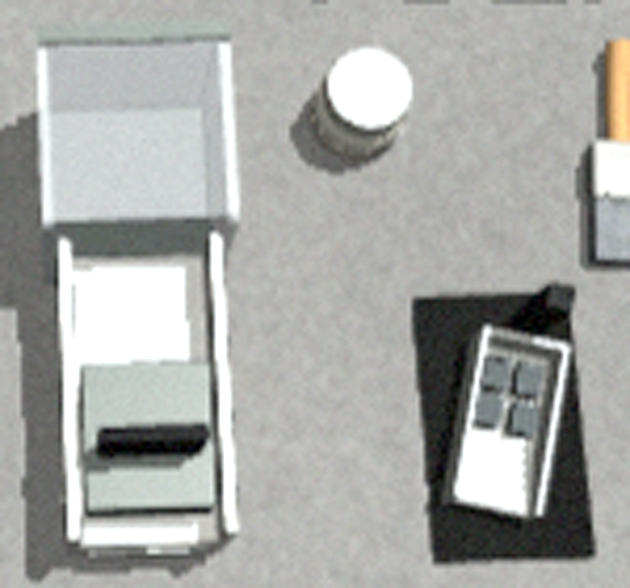

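```bash
cat > fit.py <<'E'
from h import *
from scipy.optimize import least_squares
def fit(c,pts,uv,x0):
    pts=np.array(pts,float)/1000;uv=np.array(uv,float)
    def W(p): 
        cs,sn=np.cos(p[2]),np.sin(p[2]);return np.c_[p[0]+cs*pts[:,0]-sn*pts[:,1],p[1]+sn*pts[:,0]+cs*pts[:,1],pts[:,2]]
    r=least_squares(lambda p:(proj(c,W(p))-uv).ravel(),x0,loss="soft_l1")
    return r.x,(proj(c,W(r.x))-uv).round(1).tolist()
E
python3 - <<'E'
from fit import *
c=cam("top")
B=lambda l:[(305+(a+.5)/4.2-.5,105+(b+.5)/4.2-.5) for a,b in l]
A=lambda l:[(185+(a+.5)/7-.5,180+(b+.5)/7-.5) for a,b in l]
print("feeder",fit(c,[(-135,48,105),(-135,-48,105),(40,56,130),(40,-56,130),(160,56,130),(160,-56,130)],B([(68,540),(238,535),(45,225),(238,218),(38,35),(232,35)]),[.6,0,0]))
print("pad",fit(c,[(85,50,4),(85,-50,4),(-85,-50,4),(-85,50,4)],B([(413,298),(573,292),(593,555),(435,562)]),[.6,-.2,0]))
print("scoop",fit(c,[(34,27,38),(34,-27,38),(-73,-27,38),(-73,27,38),(42,0,104)],B([(488,325),(570,343),(538,520),(447,505),(558,297)]),[.6,-.2,0]))
print("plate",fit(c,[(85,95,6),(85,-95,6),(-85,-95,6),(-85,95,6)],A([(63,38),(505,38),(490,543),(30,543)]),[.6,.2,0]))
for n,uv in zip("abcd m n".split()+["m","n"],A([(113,137),(438,153),(265,293),(102,492),(283,115),(265,477)])):print(n,ray(c,uv,.02))
E
```

```text
feeder (array([ 0.58730657, -0.02753229,  0.03598279]), [[-0.3, 0.3], [0.2, 0.3], [-0.4, 0.5], [0.9, 0.8], [-0.0, -1.7], [-0.2, -2.9]])
pad (array([ 0.53634045, -0.25798303,  0.03404009]), [[0.3, -0.7], [-0.6, -0.2], [0.6, 0.7], [-0.3, 0.1]])
scoop (array([ 0.55146599, -0.2575233 , -0.23271313]), [[-1.3, 0.5], [-0.2, 1.1], [0.0, -0.7], [0.6, -2.2], [0.4, 0.4]])
plate (array([ 0.4925074 ,  0.2678664 , -0.03321819]), [[-3.0, 2.5], [5.5, 5.3], [3.0, -1.8], [-5.5, -4.8]])
abcd [0.54681041 0.32670872 0.02      ]
m [0.54159359 0.20605391 0.02      ]
n [0.48900949 0.26706992 0.02      ]
m [0.41638113 0.32167952 0.02      ]
n [0.55555468 0.26421995 0.02      ]
```

```bash
cat >> h.py <<'E'
def tgt(p,yaw,tilt=0,st=None):
    """tool down, tool x at world yaw, then pitched by tilt (tool z leaning toward tool +x heading). prints delta"""
    st=st or arm.read_state()
    R0=rot(st["ee_rot"])
    Rd=R.from_euler("z",yaw)*R.from_matrix(np.diag([1.,-1,-1]))*R.from_euler("y",tilt)
    d=local(p,st);r=(R0.inv()*Rd).as_rotvec()
    print("d",d.round(4),"r",r.round(4),"rows",max(np.linalg.norm(d)/.05,np.linalg.norm(r)/.15).round(1));return d,r
def show():
    st=arm.read_state();M=rot(st["ee_rot"]).as_matrix()
    print("t",round(st["time"],1),"p",st["position"].round(4),"yaw",np.arctan2(M[1,0],M[0,0]).round(3),"z",M[:,2].round(3),"q",st["qpos"].round(3),"F",st["wrist_force"].round(1),"gap",round(st["finger_gap"],4))
E
python3 -c "
from h import *
show();tgt([.6,-.25,.3],-.23)"
```

```text
t 0.1 p [ 0.1549 -0.6309  0.2417] yaw 0.241 z [-0.     0.001 -1.   ] q [-1.377  0.481  1.597 -0.     1.065 -0.047] F [-0.7 -0.3 -0.5] gap 0.0854
d [ 0.523  -0.2638 -0.058 ] r [-1.100e-03  2.000e-04  4.708e-01] rows 11.8
```

>>> servo_tool([
  {"x": 0.523,"y": -0.264,"z": -0.058,"rz": 0.47},
  {"x": 0.523,"y": -0.264,"z": -0.058,"rz": 0.47},
  {"x": 0.523,"y": -0.264,"z": -0.058,"rz": 0.47},
  {"x": 0.523,"y": -0.264,"z": -0.058,"rz": 0.47},
  {"x": 0.523,"y": -0.264,"z": -0.058,"rz": 0.47},
  {"x": 0.523,"y": -0.264,"z": -0.058,"rz": 0.47},
  {"x": 0.523,"y": -0.264,"z": -0.058,"rz": 0.47},
  {"x": 0.523,"y": -0.264,"z": -0.058,"rz": 0.47},
  {"x": 0.523,"y": -0.264,"z": -0.058,"rz": 0.47},
  {"x": 0.523,"y": -0.264,"z": -0.058,"rz": 0.47},
  {"x": 0.523,"y": -0.264,"z": -0.058,"rz": 0.47},
  {"x": 0.523,"y": -0.264,"z": -0.058,"rz": 0.47},
])

```text
schema error: expected keys x, y, z, rx, ry, rz, hand
```

>>> servo_tool([
  {},
  {},
  {},
  {},
])

```text
schema error: expected keys x, y, z, rx, ry, rz, hand
```

```bash
python3 -c "
from h import *
show();grab('wrist','w1.png')"
```

```text
t 0.1 p [ 0.1549 -0.6309  0.2417] yaw 0.241 z [-0.     0.001 -1.   ] q [-1.377  0.481  1.597 -0.     1.065 -0.047] F [-0.7 -0.3 -0.5] gap 0.0854
```

View pics/w1.png

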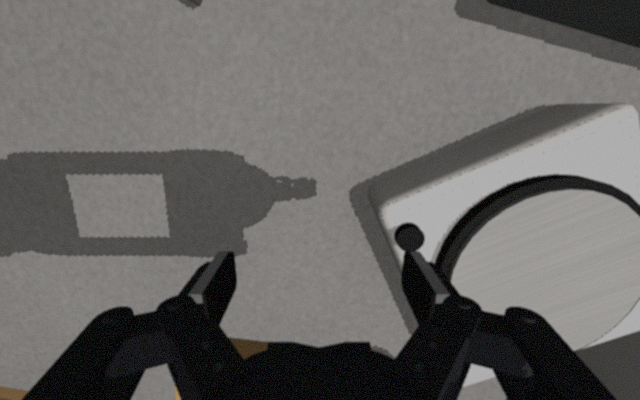

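>>> servo_tool([
  {"x": 0.523,"y": -0.264,"z": -0.058,"rx": 0,"ry": 0,"rz": 0.47,"hand": 0.085},
  {"x": 0.523,"y": -0.264,"z": -0.058,"rx": 0,"ry": 0,"rz": 0.47,"hand": 0.085},
  {"x": 0.523,"y": -0.264,"z": -0.058,"rx": 0,"ry": 0,"rz": 0.47,"hand": 0.085},
  {"x": 0.523,"y": -0.264,"z": -0.058,"rx": 0,"ry": 0,"rz": 0.47,"hand": 0.085},
  {"x": 0.523,"y": -0.264,"z": -0.058,"rx": 0,"ry": 0,"rz": 0.47,"hand": 0.085},
  {"x": 0.523,"y": -0.264,"z": -0.058,"rx": 0,"ry": 0,"rz": 0.47,"hand": 0.085},
  {"x": 0.523,"y": -0.264,"z": -0.058,"rx": 0,"ry": 0,"rz": 0.47,"hand": 0.085},
  {"x": 0.523,"y": -0.264,"z": -0.058,"rx": 0,"ry": 0,"rz": 0.47,"hand": 0.085},
  {"x": 0.523,"y": -0.264,"z": -0.058,"rx": 0,"ry": 0,"rz": 0.47,"hand": 0.085},
  {"x": 0.523,"y": -0.264,"z": -0.058,"rx": 0,"ry": 0,"rz": 0.47,"hand": 0.085},
  {"x": 0.523,"y": -0.264,"z": -0.058,"rx": 0,"ry": 0,"rz": 0.47,"hand": 0.085},
  {"x": 0.523,"y": -0.264,"z": -0.058,"rx": 0,"ry": 0,"rz": 0.47,"hand": 0.085},
])

```text
time: 1.35
position: [0.6013, -0.248, 0.3002]
ee_rot: [-0.0, 0.993, -0.114, -0.0]
wrist_force: [0.2, -0.8, 0.1]
finger_gap: 0.0847
```

```bash
python3 -c "
from h import *
show();tgt([.6,-.25,.3],-.23);grab('wrist','w2.png')"
```

```text
t 1.4 p [ 0.6013 -0.248   0.3002] yaw -0.229 z [-0.     0.001 -1.   ] q [-4.380e-01  4.330e-01  1.526e+00  1.000e-03  1.183e+00  1.361e+00] F [ 0.2 -0.8  0.1] gap 0.0847
d [-0.0008  0.0023  0.0002] r [-0.0009  0.0005  0.0012] rows 0.0
```

View pics/w2.png

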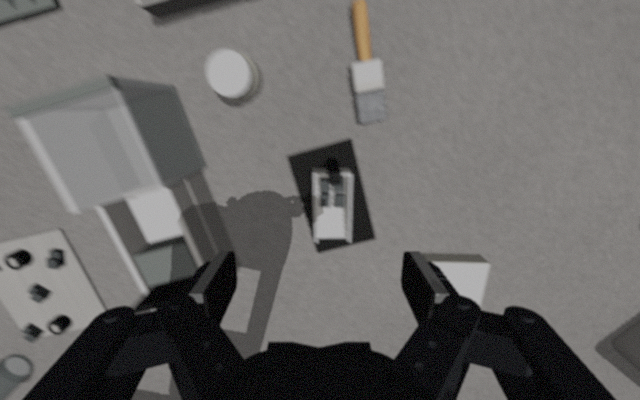

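```bash
python3 -c "
import cv2
im=cv2.imread('pics/raw_w2.png')[135:255,280:385]
cv2.imwrite('pics/w2c.png',cv2.convertScaleAbs(cv2.resize(im,None,fx=5,fy=5,interpolation=cv2.INTER_CUBIC),alpha=1.6,beta=15))"
```

```text
(no output)
```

View pics/w2c.png

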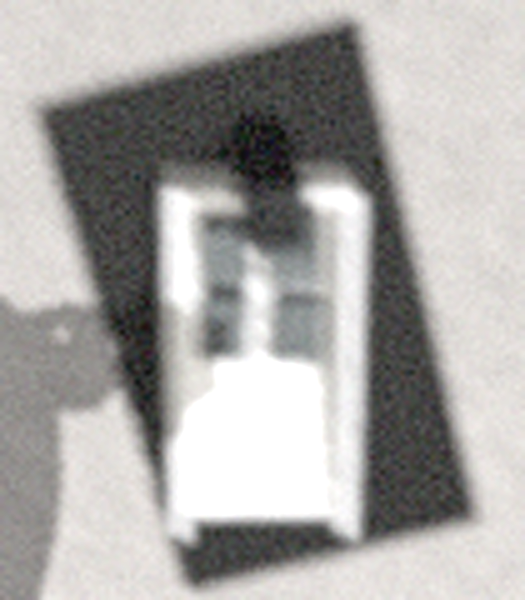

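```bash
python3 - <<'E'
from fit import *
st=arm.read_state();c=cam("wrist",st)
B=lambda l:[(280+(a+.5)/5-.5,135+(b+.5)/5-.5) for a,b in l]
print("pad",fit(c,[(85,50,4),(85,-50,4),(-85,-50,4),(-85,50,4)],B([(40,105),(355,18),(475,518),(195,588)]),[.54,-.26,0]))
print("scoop",fit(c,[(34,27,38),(34,-27,38),(-73,-27,38),(-73,27,38),(42,0,104)],B([(157,187),(372,190),(355,543),(185,545),(267,145)]),[.55,-.26,-.2]))
E
```

```text
pad (array([ 0.54432279, -0.25249059,  0.04900583]), [[-1.2, -0.0], [0.8, -1.2], [1.6, 0.4], [-1.0, 1.2]])
scoop (array([ 0.56045903, -0.25236923, -0.18976722]), [[1.2, 1.3], [-3.3, -0.7], [0.4, -2.0], [-1.2, -1.2], [0.5, 14.5]])
```

```bash
python3 - <<'E'
from fit import *
st=arm.read_state();c=cam("wrist",st);show()
B=lambda l:[(280+(a+.5)/5-.5,135+(b+.5)/5-.5) for a,b in l]
x,r=fit(c,[(34,27,38),(34,-27,38),(-73,-27,38),(-73,27,38),(42,0,104)],B([(157,187),(372,190),(355,543),(185,545),(275,218)]),[.55,-.26,-.2])
print("scoop",x,r)
print(ray(c,B([(275,218)])[0],.104), x[:2]+.042*np.array([np.cos(x[2]),np.sin(x[2])]))
# pad height alternatives
tgt([.545,-.255,.25],-.2)
E
```

```text
t 1.4 p [ 0.6062 -0.2437  0.3008] yaw -0.227 z [ 0.003  0.002 -1.   ] q [-0.431  0.435  1.521  0.004  1.184  1.366] F [ 1.7  7.2 -0. ] gap 0.0851
scoop [ 0.55960759 -0.2532464  -0.20114754] [[2.2, 1.5], [-2.3, -0.0], [0.5, -1.4], [-1.1, -1.0], [0.2, 0.5]]
[ 0.60135817 -0.26150019  0.104     ] [ 0.60076078 -0.26163774]
d [-0.0572  0.0249  0.0506] r [-0.003  -0.0024 -0.0268] rows 1.6
```

```bash
cat >> h.py <<'E'
def zdir(yaw,tilt): return np.array([np.sin(tilt)*np.cos(yaw),np.sin(tilt)*np.sin(yaw),-np.cos(tilt)])
E
python3 - <<'E'
from h import *
show()
p=np.array([.596,-.266,.079]);z=zdir(-.21,-.45)
tgt(p-.12*z,-.21,-.45)
E
```

```text
t 1.4 p [ 0.6062 -0.2437  0.3008] yaw -0.227 z [ 0.003  0.002 -1.   ] q [-0.431  0.435  1.521  0.004  1.184  1.366] F [ 1.7  7.2 -0. ] gap 0.0851
d [0.047  0.0234 0.1138] r [-0.0067 -0.4524 -0.0158] rows 3.0
```

>>> servo_tool([
  {"x": 0.047,"y": 0.023,"z": 0.114,"rx": 0,"ry": -0.45,"rz": -0.016,"hand": 0.05},
  {"x": 0.047,"y": 0.023,"z": 0.114,"rx": 0,"ry": -0.45,"rz": -0.016,"hand": 0.05},
  {"x": 0.047,"y": 0.023,"z": 0.114,"rx": 0,"ry": -0.45,"rz": -0.016,"hand": 0.05},
  {"x": 0.047,"y": 0.023,"z": 0.114,"rx": 0,"ry": -0.45,"rz": -0.016,"hand": 0.05},
  {"x": 0.047,"y": 0.023,"z": 0.114,"rx": 0,"ry": -0.45,"rz": -0.016,"hand": 0.05},
  {"x": 0.047,"y": 0.023,"z": 0.114,"rx": 0,"ry": -0.45,"rz": -0.016,"hand": 0.05},
  {"x": 0.047,"y": 0.023,"z": 0.114,"rx": 0,"ry": -0.45,"rz": -0.016,"hand": 0.05},
])

```text
time: 2.1
position: [0.6473, -0.2767, 0.1894]
ee_rot: [-0.026, 0.97, -0.102, -0.218]
wrist_force: [0.2, -0.2, 0.0]
finger_gap: 0.0499
```

```bash
python3 -c "
from h import *
show();grab('wrist','w3.png',None,1);show()"
```

```text
t 2.1 p [ 0.6473 -0.2767  0.1894] yaw -0.209 z [-0.418  0.095 -0.903] q [-0.407  0.861  1.08  -0.078  1.637  1.386] F [ 0.2 -0.2  0. ] gap 0.0499
t 2.1 p [ 0.6473 -0.2767  0.1898] yaw -0.209 z [-0.418  0.095 -0.904] q [-0.407  0.861  1.08  -0.078  1.637  1.386] F [ 0.1 -0.2  0.8] gap 0.0496
```

View pics/w3.png

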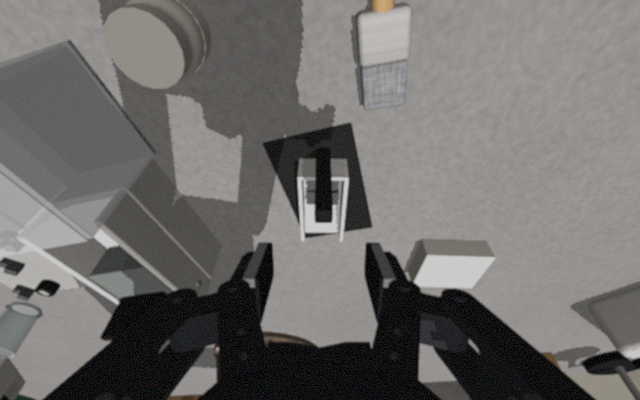

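```bash
python3 - <<'E'
from h import *
import cv2
im=cv2.imread('pics/raw_w3.png')[115:255,255:385]
cv2.imwrite('pics/w3c.png',cv2.convertScaleAbs(cv2.resize(im,None,fx=4,fy=4,interpolation=cv2.INTER_CUBIC),alpha=1.6,beta=15))
c=cam("wrist")
x,y,w=.5547,-.2575,-.2
P=lambda a,b,z:[x+np.cos(w)*a-np.sin(w)*b,y+np.sin(w)*a+np.cos(w)*b,z]
print(proj(c,[P(.034,.027,.038),P(.034,-.027,.038),P(-.073,-.027,.038),P(-.073,.027,.038),P(.05,.0,.104),P(.034,0,.104),P(.05,0,.004)]))
E
```

```text
[[293.98513891 175.3526355 ]
 [345.29306733 175.03201662]
 [341.09475678 239.35915646]
 [299.80825365 239.50109616]
 [319.17966982 209.0573449 ]
 [319.38013409 221.79749372]
 [319.55944048 144.48359634]]
```

View pics/w3c.png

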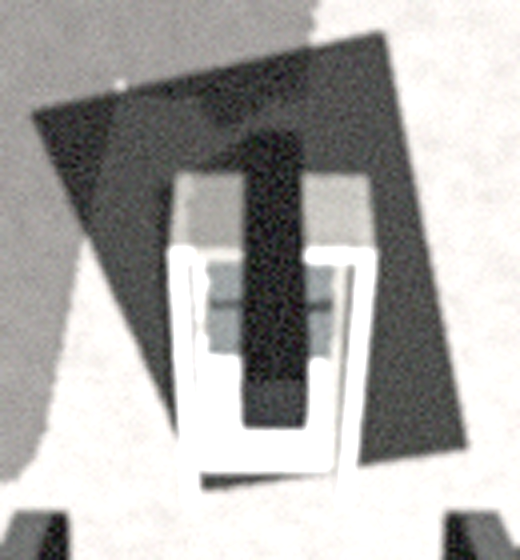

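```bash
python3 - <<'E'
from fit import *
c=cam("wrist")
B=lambda l:[(255+(a+.5)/4-.5,115+(b+.5)/4-.5) for a,b in l]
x,r=fit(c,[(34,27,38),(34,-27,38),(50,8,104),(50,-8,104),(34,-8,104),(34,8,104),(50,-8,4),(50,8,4)],B([(168,247),(378,247),(243,380),(305,380),(308,428),(243,428),(300,128),(248,135)]),[.55,-.26,-.2])
print("scoop",x,r)
print("pad",fit(c,[(85,50,4),(85,-50,4),(-85,-50,4)],B([(32,115),(387,32),(467,447)]),[.54,-.26,0]))
h=np.array([*(x[:2]+.042*np.array([np.cos(x[2]),np.sin(x[2])])),.079]);print(h)
z=zdir(x[2],-.45); tgt(h+.008*z,x[2],-.45)
E
```

```text
scoop [ 0.55284068 -0.26047494 -0.20798144] [[0.8, -0.3], [-0.5, -0.3], [-1.3, 0.4], [2.1, 0.4], [0.8, 1.1], [-1.0, 1.1], [0.5, -1.2], [-1.0, -3.0]]
pad (array([ 0.53569951, -0.25875534,  0.03794191]), [[-1.0, -0.4], [0.3, 0.1], [0.7, 1.3]])
[ 0.59393557 -0.26914732  0.079     ]
d [-0.0012  0.0045  0.1311] r [-0.0068 -0.0072 -0.0007] rows 2.6
```

>>> servo_tool([
  {"x": -0.001,"y": 0.0045,"z": 0.03,"rx": -0.007,"ry": -0.007,"rz": 0,"hand": 0.05},
  {"x": -0.001,"y": 0.0045,"z": 0.07,"rx": -0.007,"ry": -0.007,"rz": 0,"hand": 0.05},
  {"x": -0.001,"y": 0.0045,"z": 0.11,"rx": -0.007,"ry": -0.007,"rz": 0,"hand": 0.05},
  {"x": -0.001,"y": 0.0045,"z": 0.131,"rx": -0.007,"ry": -0.007,"rz": 0,"hand": 0.05},
  {"x": -0.001,"y": 0.0045,"z": 0.131,"rx": -0.007,"ry": -0.007,"rz": 0,"hand": 0.05},
  {"x": -0.001,"y": 0.0045,"z": 0.131,"rx": -0.007,"ry": -0.007,"rz": 0,"hand": 0.05},
])

```text
time: 2.75
position: [0.5916, -0.269, 0.0741]
ee_rot: [-0.023, 0.97, -0.102, -0.22]
wrist_force: [0.8, 0.2, 0.7]
finger_gap: 0.0501
```

```bash
python3 -c "
from h import *
show();grab('wrist','w4.png',(160,100,480,300),2)"
```

```text
t 2.8 p [ 0.5916 -0.269   0.0741] yaw -0.209 z [-0.423  0.089 -0.902] q [-0.422  0.893  1.319 -0.094  1.368  1.397] F [0.8 0.2 0.7] gap 0.0501
```

View pics/w4.png

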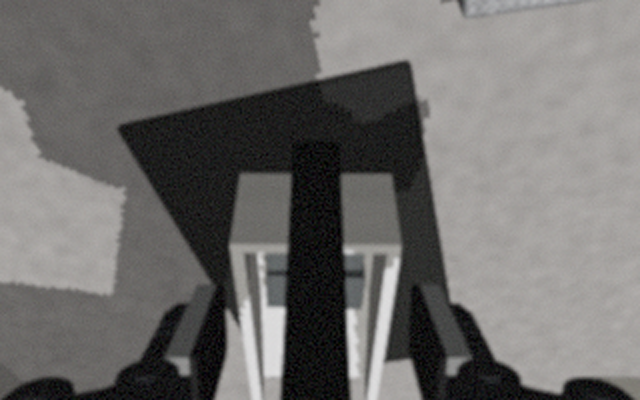

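Handle (centre x≈316 of crop) lies centrally between the pads. Close.

>>> servo_tool([
  {"x": 0,"y": 0,"z": 0,"rx": 0,"ry": 0,"rz": 0,"hand": 0.0},
  {"x": 0,"y": 0,"z": 0,"rx": 0,"ry": 0,"rz": 0,"hand": 0.0},
  {"x": 0,"y": 0,"z": 0,"rx": 0,"ry": 0,"rz": 0,"hand": 0.0},
  {"x": 0,"y": 0,"z": 0,"rx": 0,"ry": 0,"rz": 0,"hand": 0.0},
  {"x": 0,"y": 0,"z": 0,"rx": 0,"ry": 0,"rz": 0,"hand": 0.0},
  {"x": 0,"y": 0,"z": 0,"rx": 0,"ry": 0,"rz": 0,"hand": 0.0},
  {"x": 0,"y": 0,"z": 0,"rx": 0,"ry": 0,"rz": 0,"hand": 0.0},
], grip_force=90)

```text
time: 3.5
position: [0.5933, -0.2695, 0.0758]
ee_rot: [-0.022, 0.97, -0.102, -0.219]
wrist_force: [1.5, 0.1, 10.9]
finger_gap: 0.0148
```

```bash
python3 -c "
from h import *
show()
# kin fit
S=[([.481,1.597,1.065],np.hypot(.155,.631),.2417)]
p=arm.read_state()['position'];tgt(p+[0,0,.22],-.209,-.45)"
```

```text
t 3.5 p [ 0.5933 -0.2695  0.0758] yaw -0.209 z [-0.42   0.087 -0.903] q [-0.422  0.892  1.317 -0.095  1.369  1.398] F [ 1.5  0.1 10.9] gap 0.0148
d [-0.0944  0.0004 -0.1987] r [ 0.002  -0.0066 -0.0004] rows 4.4
```

>>> servo_tool([
  {"x": -0.009,"y": 0,"z": -0.02,"rx": 0,"ry": 0,"rz": 0,"hand": 0.0},
  {"x": -0.025,"y": 0,"z": -0.053,"rx": 0,"ry": 0,"rz": 0,"hand": 0.0},
  {"x": -0.045,"y": 0,"z": -0.095,"rx": 0,"ry": 0,"rz": 0,"hand": 0.0},
  {"x": -0.065,"y": 0,"z": -0.137,"rx": 0,"ry": 0,"rz": 0,"hand": 0.0},
  {"x": -0.085,"y": 0,"z": -0.179,"rx": 0,"ry": 0,"rz": 0,"hand": 0.0},
  {"x": -0.095,"y": 0,"z": -0.2,"rx": 0,"ry": 0,"rz": 0,"hand": 0.0},
  {"x": -0.095,"y": 0,"z": -0.2,"rx": 0,"ry": 0,"rz": 0,"hand": 0.0},
  {"x": -0.095,"y": 0,"z": -0.2,"rx": 0,"ry": 0,"rz": 0,"hand": 0.0},
])

```text
time: 4.3
position: [0.5935, -0.269, 0.2969]
ee_rot: [-0.022, 0.97, -0.102, -0.219]
wrist_force: [-0.2, 0.5, -4.1]
finger_gap: 0.0149
```

```bash
cat > pour.py <<'E'
from h import *
def T(Rm,p): M=np.eye(4);M[:3,:3]=Rm;M[:3,3]=p;return M
grip_t=T(R.from_quat([.97,-.102,-.219,-.022]).as_matrix(),[.5933,-.2695,.0758])
scoop0=T(R.from_euler("z",-.208).as_matrix(),[.5532,-.2605,.004])
TS=np.linalg.inv(grip_t)@scoop0
def Tst(st=None):
    st=st or arm.read_state(); return T(rot(st["ee_rot"]).as_matrix(),st["position"])
F=[.5873,-.0275,.036]
def feeder(p):
    c,s=np.cos(F[2]),np.sin(F[2]);return np.array([F[0]+c*p[0]-s*p[1],F[1]+s*p[0]+c*p[1],p[2]])
def move_scoop(lipworld,yaw,tip):
    Rs=(R.from_euler("z",yaw)*R.from_euler("y",-tip)).as_matrix()
    S=T(Rs,np.array(lipworld)-Rs@[-.073,0,.019]); G=S@np.linalg.inv(TS)
    D=np.linalg.inv(Tst())@G
    d=D[:3,3];r=R.from_matrix(D[:3,:3]).as_rotvec()
    print("tcp",G[:3,3].round(3),"toolz",G[:3,2].round(2),"d",d.round(4),"r",r.round(4))
def lip(st=None):
    S=Tst(st)@TS; print("lip",(S@[-.073,0,.019,1])[:3].round(4),"tip",np.arccos(S[2,2]).round(3),"origin",S[:3,3].round(4))
E
python3 - <<'E'
from pour import *
show();lip()
move_scoop(feeder([-.005,0,.17]),.036,0.)
move_scoop(feeder([-.005,0,.17]),.036,.6)
move_scoop(feeder([-.005,0,.105]),.036,1.2)
grab('wrist','w5.png')
E
```

```text
t 4.3 p [ 0.5935 -0.269   0.2969] yaw -0.209 z [-0.42   0.087 -0.904] q [-0.421  0.697  1.15  -0.093  1.728  1.364] F [-0.2  0.5 -4.1] gap 0.0149
lip [ 0.482  -0.245   0.2439] tip 0.001 origin [ 0.5535 -0.2601  0.225 ]
tcp [ 0.696 -0.024  0.223] toolz [-0.43 -0.02 -0.9 ] d [ 0.0766 -0.2611  0.0451] r [-0.1045 -0.0005 -0.2198]
tcp [ 0.647 -0.026  0.278] toolz [ 0.16  0.   -0.99] d [ 0.0094 -0.2489  0.0159] r [-0.0343  0.5964 -0.2437]
tcp [ 0.574 -0.028  0.23 ] toolz [ 0.69  0.02 -0.73] d [-0.0335 -0.2315  0.0889] r [ 0.0424  1.193  -0.2537]
```

View pics/w5.png

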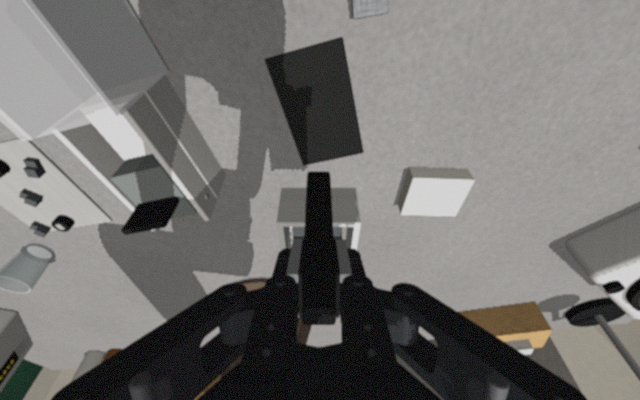

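>>> servo_tool([
  {"x": 0.006,"y": -0.026,"z": 0.001,"rx": -0.01,"ry": 0,"rz": -0.022,"hand": 0.0},
  {"x": 0.015,"y": -0.065,"z": 0.002,"rx": -0.026,"ry": 0,"rz": -0.055,"hand": 0.0},
  {"x": 0.024,"y": -0.105,"z": 0.004,"rx": -0.042,"ry": 0,"rz": -0.088,"hand": 0.0},
  {"x": 0.034,"y": -0.145,"z": 0.005,"rx": -0.058,"ry": 0,"rz": -0.122,"hand": 0.0},
  {"x": 0.043,"y": -0.185,"z": 0.006,"rx": -0.074,"ry": 0,"rz": -0.156,"hand": 0.0},
  {"x": 0.052,"y": -0.225,"z": 0.008,"rx": -0.09,"ry": 0,"rz": -0.19,"hand": 0.0},
  {"x": 0.058,"y": -0.25,"z": 0.009,"rx": -0.1,"ry": 0,"rz": -0.211,"hand": 0.0},
  {"x": 0.06,"y": -0.261,"z": 0.009,"rx": -0.105,"ry": 0,"rz": -0.22,"hand": 0.0},
  {"x": 0.06,"y": -0.261,"z": 0.009,"rx": -0.105,"ry": 0,"rz": -0.22,"hand": 0.0},
  {"x": 0.06,"y": -0.261,"z": 0.009,"rx": -0.105,"ry": 0,"rz": -0.22,"hand": 0.0},
  {"x": 0.06,"y": -0.261,"z": 0.009,"rx": -0.105,"ry": 0,"rz": -0.22,"hand": 0.0},
])

```text
time: 5.45
position: [0.6959, -0.0256, 0.2614]
ee_rot: [0.005, 0.975, 0.016, -0.221]
wrist_force: [-0.4, 0.0, -3.0]
finger_gap: 0.0145
```

```bash
python3 - <<'E'
from pour import *
show();lip();print(feeder([-.005,0,.17]))
move_scoop(feeder([-.005,0,.17]),.036,.35)
move_scoop(feeder([-.005,0,.14]),.036,.7)
grab('top','t2.png',(300,90,380,250),4);grab('scene','s2.png',(240,60,440,300),3)
E
```

```text
t 5.5 p [ 0.6959 -0.0256  0.2614] yaw 0.033 z [-0.431 -0.016 -0.902] q [-0.059  0.802  1.028 -0.042  1.755  1.481] F [-0.4  0.  -3. ] gap 0.0145
lip [ 0.5818 -0.029   0.2088] tip 0.002 origin [ 0.6547 -0.0265  0.1897]
[ 0.58230324 -0.02767996  0.17      ]
tcp [ 0.671 -0.025  0.259] toolz [-0.09 -0.   -1.  ] d [-0.021  -0.0014  0.013 ] r [ 2.000e-04  3.518e-01 -9.000e-04]
tcp [ 0.636 -0.026  0.254] toolz [ 0.25  0.01 -0.97] d [-0.0512 -0.0013  0.0328] r [ 1.100e-03  7.018e-01 -5.000e-04]
```

View pics/t2.png

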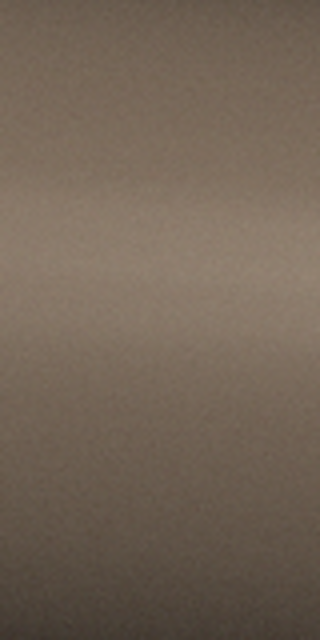

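View pics/s2.png

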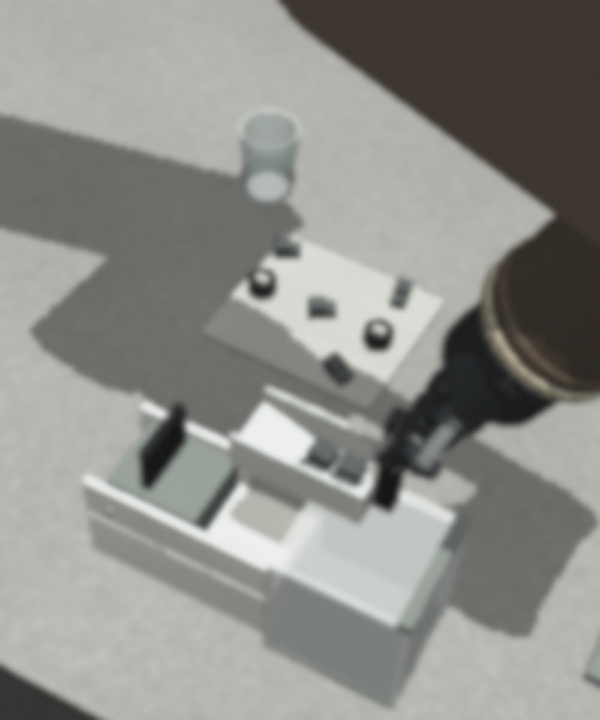

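>>> servo_tool([
  {"x": -0.007,"y": -0.001,"z": 0.005,"rx": 0,"ry": 0.1,"rz": 0,"hand": 0.0},
  {"x": -0.014,"y": -0.001,"z": 0.009,"rx": 0,"ry": 0.23,"rz": 0,"hand": 0.0},
  {"x": -0.021,"y": -0.001,"z": 0.013,"rx": 0,"ry": 0.35,"rz": 0,"hand": 0.0},
  {"x": -0.031,"y": -0.001,"z": 0.02,"rx": 0,"ry": 0.47,"rz": 0,"hand": 0.0},
  {"x": -0.041,"y": -0.001,"z": 0.027,"rx": 0,"ry": 0.59,"rz": 0,"hand": 0.0},
  {"x": -0.051,"y": -0.001,"z": 0.033,"rx": 0,"ry": 0.7,"rz": 0,"hand": 0.0},
  {"x": -0.051,"y": -0.001,"z": 0.033,"rx": 0,"ry": 0.7,"rz": 0,"hand": 0.0},
  {"x": -0.051,"y": -0.001,"z": 0.033,"rx": 0,"ry": 0.7,"rz": 0,"hand": 0.0},
])

```text
time: 6.35
position: [0.6348, -0.0272, 0.2546]
ee_rot: [-0.001, 0.992, 0.016, 0.127]
wrist_force: [1.0, 0.3, -2.8]
finger_gap: 0.0147
```

```bash
python3 - <<'E'
from pour import *
show();lip();print(feeder([-.005,0,.17]))
move_scoop(feeder([-.005,0,.115]),.036,1.0)
move_scoop(feeder([-.005,0,.105]),.036,1.25)
grab('scene','s3.png',(240,140,440,300),4)
E
```

```text
t 6.3 p [ 0.6348 -0.0272  0.2546] yaw 0.033 z [ 0.252  0.006 -0.968] q [-0.11   0.333  1.838  0.051  0.719  1.394] F [ 1.   0.3 -2.8] gap 0.0147
lip [ 0.5813 -0.0286  0.1408] tip 0.698 origin [ 0.6494 -0.0263  0.1732]
[ 0.58230324 -0.02767996  0.17      ]
tcp [ 0.6   -0.028  0.24 ] toolz [ 0.53  0.02 -0.85] d [-0.0379 -0.0008  0.0057] r [ 0.0022  0.3017 -0.0007]
tcp [ 0.568 -0.029  0.23 ] toolz [ 0.72  0.02 -0.69] d [-0.0706 -0.0007  0.0071] r [ 2.800e-03  5.517e-01 -2.000e-04]
```

View pics/s3.png

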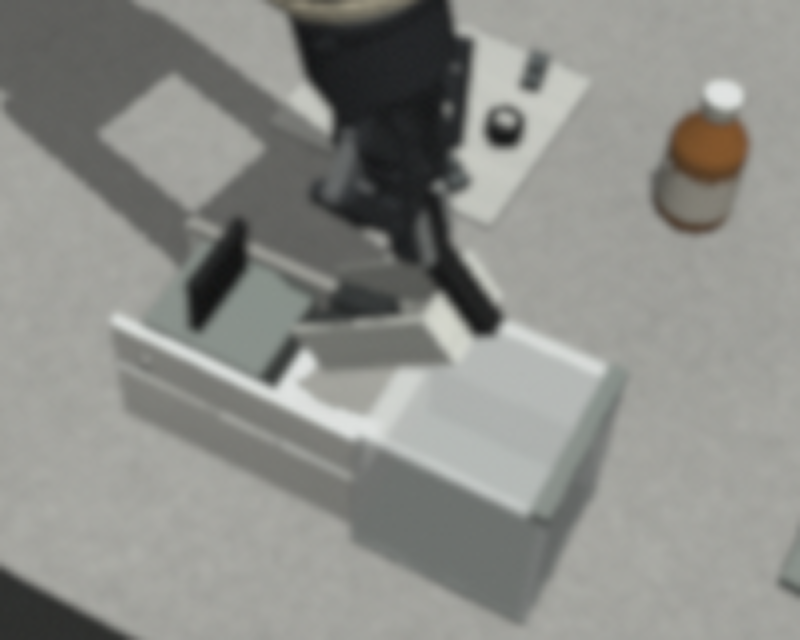

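```bash
python3 - <<'E'
from pour import *
show();lip()
for a,z,x in ((.77,.126,-.004),(.85,.119,-.003),(.92,.115,-.002),(1.0,.110,-.002),(1.15,.104,0),(1.3,.1,0)): move_scoop(feeder([x,0,z]),.036,a)
E
```

```text
t 6.4 p [ 0.6362 -0.0271  0.2548] yaw 0.033 z [ 0.252  0.006 -0.968] q [-0.109  0.334  1.835  0.051  0.72   1.394] F [ 1.   0.3 -3. ] gap 0.0146
lip [ 0.5828 -0.0286  0.141 ] tip 0.699 origin [ 0.6509 -0.0262  0.1734]
tcp [ 0.628 -0.027  0.243] toolz [ 0.32  0.01 -0.95] d [-0.0104 -0.0009  0.0092] r [ 0.0016  0.0709 -0.0009]
tcp [ 0.62  -0.027  0.24 ] toolz [ 0.39  0.01 -0.92] d [-0.0196 -0.0009  0.0107] r [ 0.0018  0.1509 -0.0007]
tcp [ 0.612 -0.027  0.238] toolz [ 0.46  0.02 -0.89] d [-0.0273 -0.0008  0.0105] r [ 0.002   0.2209 -0.0005]
tcp [ 0.603 -0.027  0.235] toolz [ 0.53  0.02 -0.85] d [-0.0377 -0.0008  0.0112] r [ 0.0022  0.3009 -0.0004]
tcp [ 0.586 -0.028  0.23 ] toolz [ 0.65  0.02 -0.76] d [-0.0551 -0.0008  0.0116] r [ 0.0025  0.4509 -0.    ]
tcp [ 0.567 -0.029  0.224] toolz [ 0.75  0.03 -0.66] d [-0.0747 -0.0007  0.0123] r [2.800e-03 6.009e-01 3.000e-04]
```

>>> servo_tool([
  {"x": -0.01,"y": -0.001,"z": 0.009,"rx": 0.002,"ry": 0.07,"rz": 0,"hand": 0.0},
  {"x": -0.0196,"y": -0.001,"z": 0.0107,"rx": 0.002,"ry": 0.15,"rz": 0,"hand": 0.0},
  {"x": -0.0273,"y": -0.001,"z": 0.0107,"rx": 0.002,"ry": 0.22,"rz": 0,"hand": 0.0},
  {"x": -0.0377,"y": -0.001,"z": 0.0112,"rx": 0.002,"ry": 0.3,"rz": 0,"hand": 0.0},
  {"x": -0.0377,"y": -0.001,"z": 0.0112,"rx": 0.002,"ry": 0.3,"rz": 0,"hand": 0.0},
  {"x": -0.0377,"y": -0.001,"z": 0.0112,"rx": 0.002,"ry": 0.3,"rz": 0,"hand": 0.0},
  {"x": -0.0377,"y": -0.001,"z": 0.0112,"rx": 0.002,"ry": 0.3,"rz": 0,"hand": 0.0},
  {"x": -0.0377,"y": -0.001,"z": 0.0112,"rx": 0.002,"ry": 0.3,"rz": 0,"hand": 0.0},
])

```text
time: 7.2
position: [0.604, -0.0273, 0.2351]
ee_rot: [-0.005, 0.961, 0.016, 0.274]
wrist_force: [0.2, 0.7, -2.4]
finger_gap: 0.0147
```

```bash
python3 - <<'E'
from pour import *
show();lip()
for a,z,x in ((1.0,.110,-.002),(1.15,.104,0),(1.3,.1,0)): move_scoop(feeder([x,0,z]),.036,a)
grab('scene','s4.png',(240,140,440,300),4)
E
```

```text
t 7.2 p [ 0.604  -0.0273  0.2351] yaw 0.034 z [ 0.527  0.018 -0.849] q [-0.154  0.245  2.175  0.519  0.2    0.9  ] F [ 0.2  0.7 -2.4] gap 0.0147
lip [ 0.5868 -0.0274  0.1105] tip 1.0 origin [ 0.6422 -0.0254  0.1617]
tcp [ 0.603 -0.027  0.235] toolz [ 0.53  0.02 -0.85] d [-0.0016  0.0001 -0.0004] r [-0.0001  0.0003  0.0001]
tcp [ 0.586 -0.028  0.23 ] toolz [ 0.65  0.02 -0.76] d [-0.0184  0.0002 -0.0051] r [1.000e-04 1.503e-01 3.000e-04]
tcp [ 0.567 -0.029  0.224] toolz [ 0.75  0.03 -0.66] d [-0.0373  0.0002 -0.0102] r [0.0004 0.3003 0.0005]
```

View pics/s4.png

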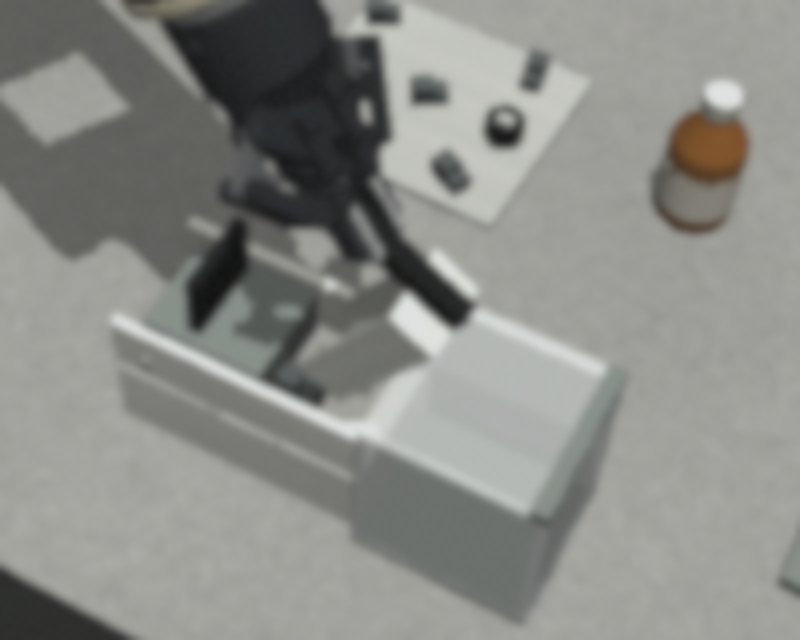

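```bash
python3 - <<'E'
from pour import *
grab('wrist','w6.png');show()
E
```

```text
t 7.3 p [ 0.6035 -0.0272  0.2348] yaw 0.034 z [ 0.527  0.018 -0.85 ] q [-0.154  0.244  2.176  0.52   0.199  0.899] F [ 0.7 -0.3 -2.2] gap 0.0146
```

View pics/w6.png

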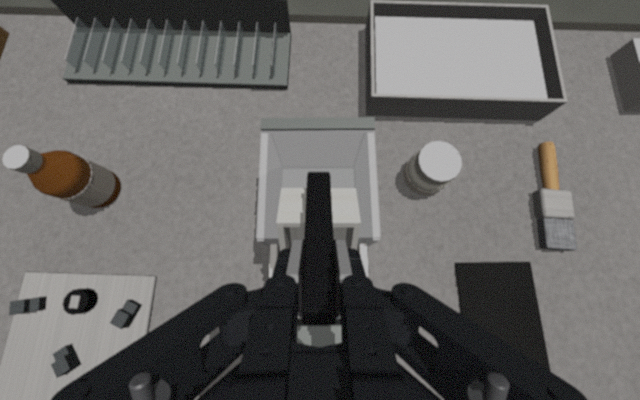

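>>> servo_tool([
  {"x": -0.01,"y": 0,"z": -0.003,"rx": 0,"ry": 0.08,"rz": 0,"hand": 0.0},
  {"x": -0.01,"y": 0,"z": -0.003,"rx": 0,"ry": 0.08,"rz": 0,"hand": 0.0},
  {"x": -0.01,"y": 0,"z": -0.003,"rx": 0,"ry": 0.08,"rz": 0,"hand": 0.0},
  {"x": -0.01,"y": 0,"z": -0.003,"rx": 0,"ry": 0.08,"rz": 0,"hand": 0.0},
])

```text
time: 7.7
position: [0.5959, -0.0253, 0.2332]
ee_rot: [-0.008, 0.95, 0.017, 0.311]
wrist_force: [0.7, -0.1, -0.9]
finger_gap: 0.0147
```

```bash
python3 - <<'E'
from pour import *
show();lip()
move_scoop(feeder([0,0,.16]),.036,.7)
move_scoop(feeder([-.0,0,.22]),.036,.1)
E
```

```text
t 7.7 p [ 0.5959 -0.0253  0.2332] yaw 0.035 z [ 0.591  0.026 -0.806] q [-0.169  0.237  2.255  1.36   0.129  0.047] F [ 0.7 -0.1 -0.9] gap 0.0147
lip [ 0.5883 -0.0245  0.1077] tip 1.077 origin [ 0.6396 -0.0227  0.163 ]
tcp [ 0.641 -0.026  0.274] toolz [ 0.25  0.01 -0.97] d [ 0.06    0.0024 -0.0064] r [-0.0066 -0.3772  0.0015]
tcp [ 0.696 -0.024  0.284] toolz [-0.34 -0.01 -0.94] d [0.1103 0.0024 0.0181] r [-0.0071 -0.9772  0.0025]
```

>>> servo_tool([
  {"x": 0.015,"y": 0,"z": -0.003,"rx": -0.001,"ry": -0.09,"rz": 0,"hand": 0.0},
  {"x": 0.03,"y": 0.001,"z": -0.005,"rx": -0.003,"ry": -0.18,"rz": 0,"hand": 0.0},
  {"x": 0.045,"y": 0.002,"z": -0.007,"rx": -0.005,"ry": -0.27,"rz": 0,"hand": 0.0},
  {"x": 0.06,"y": 0.002,"z": -0.008,"rx": -0.007,"ry": -0.377,"rz": 0,"hand": 0.0},
  {"x": 0.07,"y": 0.002,"z": -0.006,"rx": -0.007,"ry": -0.5,"rz": 0,"hand": 0.0},
  {"x": 0.082,"y": 0.002,"z": 0,"rx": -0.007,"ry": -0.64,"rz": 0,"hand": 0.0},
  {"x": 0.096,"y": 0.002,"z": 0.008,"rx": -0.007,"ry": -0.78,"rz": 0,"hand": 0.0},
  {"x": 0.11,"y": 0.002,"z": 0.016,"rx": -0.007,"ry": -0.92,"rz": 0,"hand": 0.0},
  {"x": 0.11,"y": 0.002,"z": 0.018,"rx": -0.007,"ry": -0.977,"rz": 0,"hand": 0.0},
  {"x": 0.11,"y": 0.002,"z": 0.018,"rx": -0.007,"ry": -0.977,"rz": 0,"hand": 0.0},
  {"x": 0.11,"y": 0.002,"z": 0.018,"rx": -0.007,"ry": -0.977,"rz": 0,"hand": 0.0},
])

```text
time: 8.8
position: [0.6965, -0.0236, 0.2822]
ee_rot: [0.005, 0.985, 0.018, -0.174]
wrist_force: [0.4, -0.5, -3.3]
finger_gap: 0.0149
```

```bash
python3 - <<'E'
from pour import *
show();lip();grab('scene','s5.png',(240,140,440,300),4)
E
```

```text
t 8.8 p [ 0.6965 -0.0236  0.2822] yaw 0.035 z [-0.343 -0.016 -0.939] q [-0.058  0.727  1.096 -0.037  1.667  1.479] F [ 0.4 -0.5 -3.3] gap 0.0149
lip [ 0.5878 -0.0274  0.219 ] tip 0.093 origin [ 0.6622 -0.0245  0.2069]
```

View pics/s5.png

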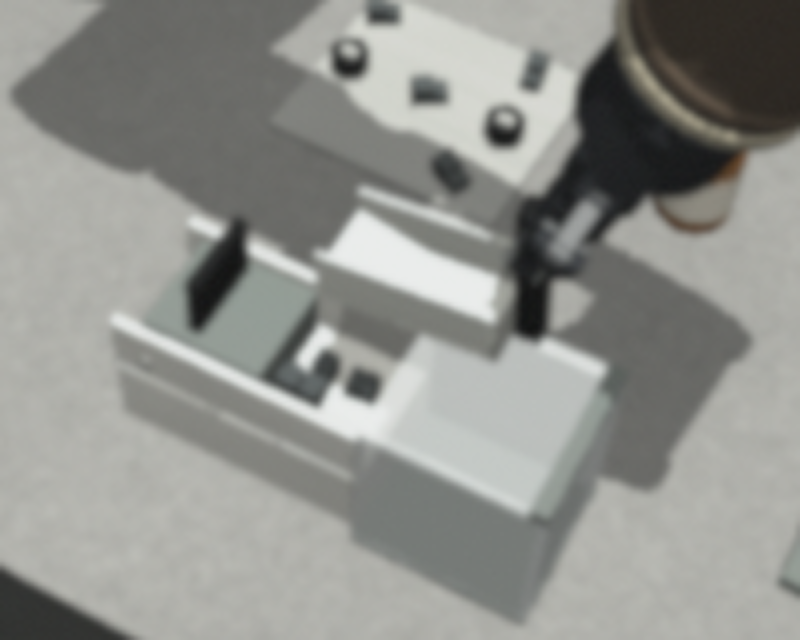

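```bash
python3 - <<'E'
from pour import *
l=np.array([.536-.073*np.cos(.036),-.2585-.073*np.sin(.036),0])
move_scoop(l+[0,0,.22],.036,0)
move_scoop(l+[0,0,.08],.036,0)
E
```

```text
tcp [ 0.577 -0.258  0.273] toolz [-0.43 -0.02 -0.9 ] d [-0.1168  0.2294  0.0528] r [ 0.0024 -0.0914  0.0013]
tcp [ 0.577 -0.258  0.133] toolz [-0.43 -0.02 -0.9 ] d [-0.0685  0.2289  0.1842] r [ 0.0024 -0.0914  0.0013]
```

>>> servo_tool([
  {"x": -0.02,"y": 0.04,"z": 0.009,"rx": 0,"ry": -0.03,"rz": 0,"hand": 0.0},
  {"x": -0.04,"y": 0.08,"z": 0.018,"rx": 0,"ry": -0.06,"rz": 0,"hand": 0.0},
  {"x": -0.062,"y": 0.123,"z": 0.028,"rx": 0,"ry": -0.091,"rz": 0,"hand": 0.0},
  {"x": -0.083,"y": 0.165,"z": 0.038,"rx": 0,"ry": -0.091,"rz": 0,"hand": 0.0},
  {"x": -0.105,"y": 0.208,"z": 0.048,"rx": 0.002,"ry": -0.091,"rz": 0,"hand": 0.0},
  {"x": -0.115,"y": 0.229,"z": 0.06,"rx": 0.002,"ry": -0.091,"rz": 0,"hand": 0.0},
  {"x": -0.102,"y": 0.229,"z": 0.095,"rx": 0.002,"ry": -0.091,"rz": 0,"hand": 0.0},
  {"x": -0.087,"y": 0.229,"z": 0.135,"rx": 0.002,"ry": -0.091,"rz": 0,"hand": 0.0},
  {"x": -0.073,"y": 0.229,"z": 0.172,"rx": 0.002,"ry": -0.091,"rz": 0,"hand": 0.0},
  {"x": -0.0685,"y": 0.229,"z": 0.184,"rx": 0.002,"ry": -0.091,"rz": 0,"hand": 0.0},
  {"x": -0.0685,"y": 0.229,"z": 0.184,"rx": 0.002,"ry": -0.091,"rz": 0,"hand": 0.0},
  {"x": -0.0685,"y": 0.229,"z": 0.184,"rx": 0.002,"ry": -0.091,"rz": 0,"hand": 0.0},
])

```text
time: 10.05
position: [0.578, -0.258, 0.1347]
ee_rot: [0.006, 0.976, 0.017, -0.219]
wrist_force: [0.8, 0.4, -0.7]
finger_gap: 0.0144
```

```bash
python3 - <<'E'
from pour import *
show();lip()
l=np.array([.536-.073*np.cos(.036),-.2585-.073*np.sin(.036),0])
move_scoop(l+[0,0,.024],.036,0)
grab('top','t5.png',(300,90,480,250),4)
E
```

```text
t 10.1 p [ 0.578  -0.258   0.1347] yaw 0.035 z [-0.427 -0.018 -0.904] q [-0.37   0.789  1.379 -0.175  1.385  1.234] F [ 0.8  0.4 -0.7] gap 0.0144
lip [ 0.4641 -0.2618  0.0816] tip 0.003 origin [ 0.5371 -0.2591  0.0628]
tcp [ 0.577 -0.258  0.077] toolz [-0.43 -0.02 -0.9 ] d [ 0.024  -0.0007  0.0527] r [ 0.0016 -0.0023  0.0008]
```

View pics/t5.png

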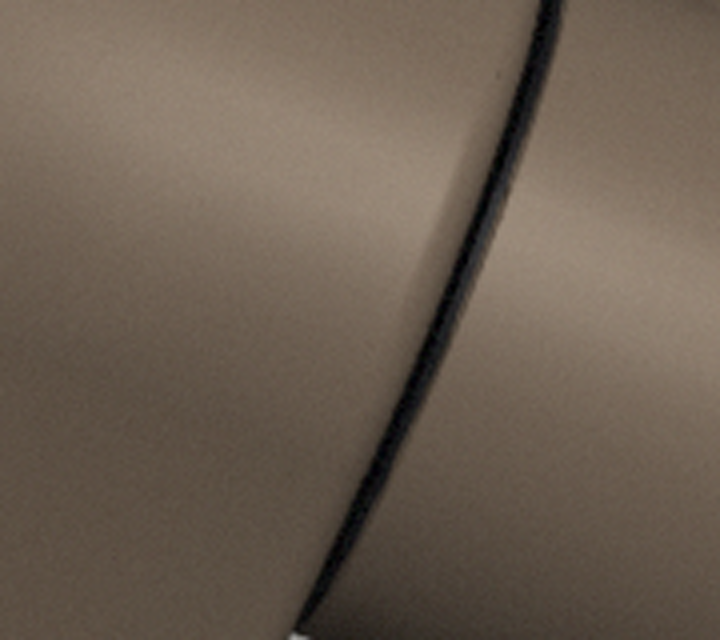

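>>> servo_tool([
  {"x": 0.012,"y": 0,"z": 0.026,"rx": 0,"ry": 0,"rz": 0,"hand": 0.0},
  {"x": 0.02,"y": 0,"z": 0.044,"rx": 0,"ry": 0,"rz": 0,"hand": 0.0},
  {"x": 0.024,"y": 0,"z": 0.0527,"rx": 0,"ry": 0,"rz": 0,"hand": 0.0},
  {"x": 0.024,"y": 0,"z": 0.0535,"rx": 0,"ry": 0,"rz": 0,"hand": 0.0},
  {"x": 0.024,"y": 0,"z": 0.0535,"rx": 0,"ry": 0,"rz": 0,"hand": 0.0},
])

```text
time: 10.6
position: [0.5778, -0.2586, 0.0777]
ee_rot: [0.006, 0.976, 0.017, -0.218]
wrist_force: [-0.0, -0.4, -0.7]
finger_gap: 0.0146
```

>>> servo_tool([
  {"x": 0,"y": 0,"z": 0,"rx": 0,"ry": 0,"rz": 0,"hand": 0.05},
  {"x": 0,"y": 0,"z": 0,"rx": 0,"ry": 0,"rz": 0,"hand": 0.05},
  {"x": 0,"y": 0,"z": 0,"rx": 0,"ry": 0,"rz": 0,"hand": 0.05},
  {"x": 0,"y": 0,"z": 0,"rx": 0,"ry": 0,"rz": 0,"hand": 0.05},
  {"x": 0,"y": 0,"z": -0.04,"rx": 0,"ry": 0,"rz": 0,"hand": 0.05},
  {"x": 0,"y": 0,"z": -0.09,"rx": 0,"ry": 0,"rz": 0,"hand": 0.05},
  {"x": 0,"y": 0,"z": -0.13,"rx": 0,"ry": 0,"rz": 0,"hand": 0.05},
  {"x": 0,"y": 0,"z": -0.15,"rx": 0,"ry": 0,"rz": 0,"hand": 0.05},
  {"x": 0,"y": 0,"z": -0.15,"rx": 0,"ry": 0,"rz": 0,"hand": 0.05},
  {"x": 0,"y": 0,"z": -0.15,"rx": 0,"ry": 0,"rz": 0,"hand": 0.05},
])

```text
time: 11.6
position: [0.6414, -0.2556, 0.2132]
ee_rot: [0.006, 0.976, 0.017, -0.218]
wrist_force: [-1.4, 0.2, -0.5]
finger_gap: 0.0499
```

```bash
python3 - <<'E'
from pour import *
show();grab('wrist','w7.png')
E
```

```text
t 11.6 p [ 0.6414 -0.2556  0.2132] yaw 0.035 z [-0.425 -0.019 -0.905] q [-0.34   0.803  1.141 -0.161  1.608  1.223] F [-1.4  0.2 -0.5] gap 0.0499
```

View pics/w7.png

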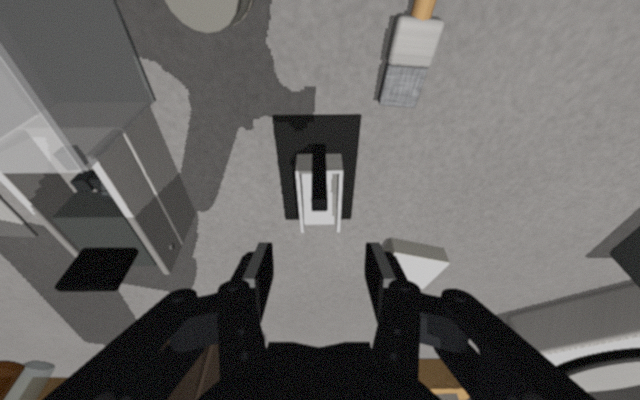

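```bash
python3 - <<'E'
from pour import *
tgt([.48,.265,.26],0,0)
E
```

```text
d [-0.1492 -0.5259  0.0158] r [0.0115 0.4408 0.035 ] rows 10.9
```

>>> servo_tool([
  {"x": -0.02,"y": -0.02,"z": -0.04,"rx": 0.001,"ry": 0.1,"rz": 0,"hand": 0.06},
  {"x": -0.149,"y": -0.526,"z": 0.016,"rx": 0.011,"ry": 0.44,"rz": 0.035,"hand": 0.06},
  {"x": -0.149,"y": -0.526,"z": 0.016,"rx": 0.011,"ry": 0.44,"rz": 0.035,"hand": 0.06},
  {"x": -0.149,"y": -0.526,"z": 0.016,"rx": 0.011,"ry": 0.44,"rz": 0.035,"hand": 0.06},
  {"x": -0.149,"y": -0.526,"z": 0.016,"rx": 0.011,"ry": 0.44,"rz": 0.035,"hand": 0.06},
  {"x": -0.149,"y": -0.526,"z": 0.016,"rx": 0.011,"ry": 0.44,"rz": 0.035,"hand": 0.06},
  {"x": -0.149,"y": -0.526,"z": 0.016,"rx": 0.011,"ry": 0.44,"rz": 0.035,"hand": 0.06},
  {"x": -0.149,"y": -0.526,"z": 0.016,"rx": 0.011,"ry": 0.44,"rz": 0.035,"hand": 0.06},
  {"x": -0.149,"y": -0.526,"z": 0.016,"rx": 0.011,"ry": 0.44,"rz": 0.035,"hand": 0.06},
  {"x": -0.149,"y": -0.526,"z": 0.016,"rx": 0.011,"ry": 0.44,"rz": 0.035,"hand": 0.06},
  {"x": -0.149,"y": -0.526,"z": 0.016,"rx": 0.011,"ry": 0.44,"rz": 0.035,"hand": 0.06},
  {"x": -0.149,"y": -0.526,"z": 0.016,"rx": 0.011,"ry": 0.44,"rz": 0.035,"hand": 0.06},
])

```text
time: 12.85
position: [0.478, 0.2667, 0.2586]
ee_rot: [0.001, 1.0, 0.0, -0.001]
wrist_force: [-0.2, -0.2, 0.7]
finger_gap: 0.0602
```

```bash
python3 - <<'E'
from pour import *
show();tgt([.47,.265,.22],0,0)
E
```

```text
t 12.8 p [0.478  0.2667 0.2586] yaw 0.0 z [-0.003 -0.001 -1.   ] q [0.453 0.321 1.812 0.    1.012 2.024] F [-0.2 -0.2  0.7] gap 0.0602
d [-0.0079  0.0016  0.0386] r [0.0013 0.0027 0.0004] rows 0.8
```

>>> servo_tool([
  {"x": -0.008,"y": 0.001,"z": 0.038,"rx": 0,"ry": 0,"rz": 0,"hand": 0.04},
  {"x": -0.008,"y": 0.001,"z": 0.038,"rx": 0,"ry": 0,"rz": 0,"hand": 0.04},
  {"x": -0.008,"y": 0.001,"z": 0.038,"rx": 0,"ry": 0,"rz": 0,"hand": 0.04},
  {"x": -0.008,"y": 0.001,"z": 0.038,"rx": 0,"ry": 0,"rz": 0,"hand": 0.04},
])

```text
time: 13.25
position: [0.4708, 0.2649, 0.2214]
ee_rot: [0.001, 1.0, -0.0, -0.001]
wrist_force: [-0.1, 0.3, 0.0]
finger_gap: 0.0401
```

```bash
python3 - <<'E'
from pour import *
show();st,_=grab('wrist','w8.png',(210,60,430,290),3);show()
import pickle;pickle.dump(st,open('st8.pkl','wb'))
E
```

```text
t 13.2 p [0.4708 0.2649 0.2214] yaw -0.001 z [-0.002 -0.001 -1.   ] q [ 0.457  0.353  1.87  -0.     0.922  2.028] F [-0.1  0.3  0. ] gap 0.0401
t 13.3 p [0.471  0.265  0.2217] yaw -0.001 z [-0.002 -0.001 -1.   ] q [ 0.456  0.352  1.869 -0.     0.922  2.028] F [ 0.2  0.  -0.4] gap 0.0405
```

View pics/w8.png

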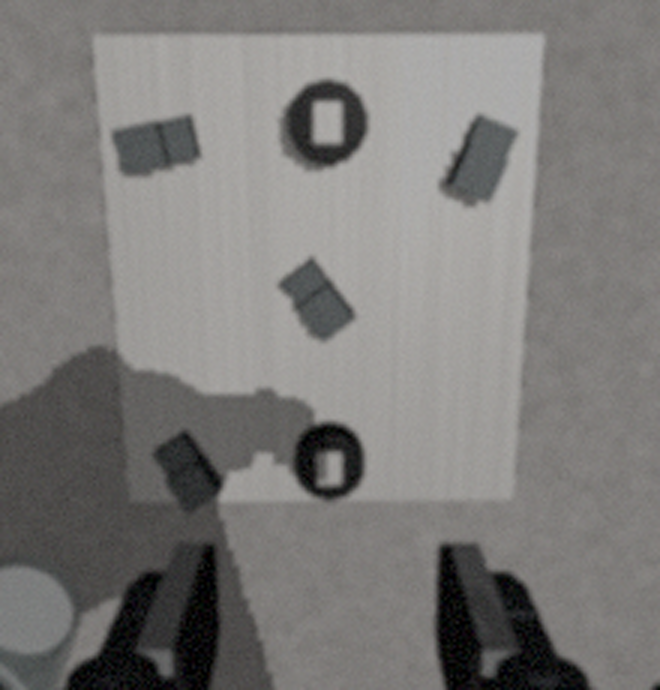

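```bash
cat > off.py <<'E'
from pour import *
import pickle
def offc(c,pts,x0=210,y0=60,k=3,z=.020):
    out={}
    for n,(a,b,dx,dy) in pts.items():
        B=lambda a,b:(x0+(a+.5)/k-.5,y0+(b+.5)/k-.5)
        p=ray(c,B(a,b),z);e=ray(c,B(a+dx,b+dy),z)-p
        y=np.arctan2(e[1],e[0]); y=(y+np.pi/2)%np.pi-np.pi/2
        out[n]=(p,y);print(n,p.round(4),"yaw",round(y,3),"len",np.linalg.norm(e).round(4))
    return out
E
python3 - <<'E'
from off import *
c=cam("wrist",pickle.load(open("st8.pkl","rb")))
offc(c,dict(A=(157,145,78,-14),B=(479,160,38,-74),C=(318,299,44,56),D=(188,471,36,53),m1=(326,123,10,0),m2=(328,460,10,0)))
K=lambda a,b:(210+(a+.5)/3-.5,60+(b+.5)/3-.5)
print("beaker rim",ray(c,K(72,600),.085),ray(c,K(20,567),.085))
c2=cam("top");print(ray(c2,(154,279),.085),[ray(c2,(140,279),.085),ray(c2,(169,279),.085)])
tgt([.4195,.321,.1],.58)
E
```

```text
A [0.5479 0.3269 0.02  ] yaw -1.405 len 0.0293
B [0.5424 0.2079 0.02  ] yaw -0.45 len 0.0284
C [0.4906 0.2678 0.02  ] yaw 0.659 len 0.0284
D [0.4189 0.3221 0.02  ] yaw 0.526 len 0.0279
m1 [0.5554 0.2645 0.02  ] yaw 1.569 len 0.0037
m2 [0.4237 0.264  0.02  ] yaw 1.569 len 0.0041
beaker rim [0.39604185 0.35404617 0.085     ] [0.40898672 0.37085296 0.085     ]
[0.34443037 0.40256484 0.085     ] [array([0.34423627, 0.43510247, 0.085     ]), array([0.34463839, 0.36769295, 0.085     ])]
d [-0.0514 -0.0561  0.1217] r [ 4.00e-04  1.70e-03 -5.81e-01] rows 3.9
```

```bash
python3 - <<'E'
from off import *
d,r=tgt([.4189,.3221,.021],.526)
E
```

```text
d [-0.0519 -0.0572  0.2007] r [ 4.00e-04  1.70e-03 -5.27e-01] rows 4.3
```

>>> servo_tool([
  {"x": -0.03,"y": -0.033,"z": 0.02,"rx": 0,"ry": 0.002,"rz": -0.14,"hand": 0.036},
  {"x": -0.052,"y": -0.057,"z": 0.05,"rx": 0,"ry": 0.002,"rz": -0.28,"hand": 0.036},
  {"x": -0.052,"y": -0.057,"z": 0.09,"rx": 0,"ry": 0.002,"rz": -0.42,"hand": 0.036},
  {"x": -0.052,"y": -0.057,"z": 0.12,"rx": 0,"ry": 0.002,"rz": -0.527,"hand": 0.036},
  {"x": -0.052,"y": -0.057,"z": 0.16,"rx": 0,"ry": 0.002,"rz": -0.527,"hand": 0.036},
  {"x": -0.052,"y": -0.057,"z": 0.185,"rx": 0,"ry": 0.002,"rz": -0.527,"hand": 0.036},
  {"x": -0.052,"y": -0.057,"z": 0.185,"rx": 0,"ry": 0.002,"rz": -0.527,"hand": 0.036},
])

```text
time: 14.0
position: [0.4184, 0.3206, 0.0348]
ee_rot: [0.001, 0.966, 0.259, -0.002]
wrist_force: [0.0, 0.5, 1.0]
finger_gap: 0.036
```

```bash
python3 - <<'E'
from off import *
show();d,r=tgt([.4189,.3221,.021],.526);grab('wrist','w9.png',(210,150,430,310),3)
E
```

```text
t 14.0 p [0.4184 0.3206 0.0348] yaw 0.525 z [-0.003 -0.002 -1.   ] q [ 5.970e-01  6.200e-01  2.032e+00 -1.000e-03  4.930e-01  1.644e+00] F [0.  0.5 1. ] gap 0.036
d [ 0.0012 -0.001   0.0138] r [ 0.0008  0.0034 -0.0014] rows 0.3
```

View pics/w9.png

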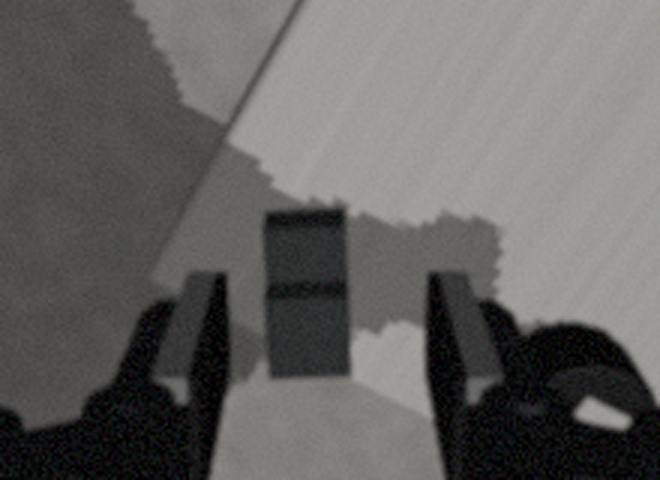

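>>> servo_tool([
  {"x": 0.0,"y": -0.003,"z": 0.0138,"rx": 0,"ry": 0.003,"rz": 0,"hand": 0.036},
  {"x": 0.0,"y": -0.003,"z": 0.0138,"rx": 0,"ry": 0.003,"rz": 0,"hand": 0.036},
  {"x": 0.0,"y": -0.003,"z": 0.0138,"rx": 0,"ry": 0.003,"rz": 0,"hand": 0.0},
  {"x": 0.0,"y": -0.003,"z": 0.0138,"rx": 0,"ry": 0.003,"rz": 0,"hand": 0.0},
  {"x": 0.0,"y": -0.003,"z": 0.0138,"rx": 0,"ry": 0.003,"rz": 0,"hand": 0.0},
  {"x": 0.0,"y": -0.003,"z": 0.0138,"rx": 0,"ry": 0.003,"rz": 0,"hand": 0.0},
  {"x": 0.0,"y": -0.003,"z": 0.0138,"rx": 0,"ry": 0.003,"rz": 0,"hand": 0.0},
  {"x": 0.0,"y": -0.003,"z": -0.05,"rx": 0,"ry": 0.003,"rz": 0,"hand": 0.0},
  {"x": 0.0,"y": -0.003,"z": -0.1,"rx": 0,"ry": 0.003,"rz": 0,"hand": 0.0},
  {"x": 0.0,"y": -0.003,"z": -0.15,"rx": 0,"ry": 0.003,"rz": 0,"hand": 0.0},
  {"x": 0.0,"y": -0.003,"z": -0.16,"rx": 0,"ry": 0.003,"rz": 0,"hand": 0.0},
], grip_force=60)

```text
time: 15.15
position: [0.4191, 0.3248, 0.2019]
ee_rot: [-0.001, 0.966, 0.259, 0.004]
wrist_force: [1.2, -0.4, -0.4]
finger_gap: 0.0141
```

```bash
python3 - <<'E'
from off import *
show();tgt(feeder([.008,.018,.19]),1.607);tgt(feeder([.008,.018,.098]),1.607)
E
```

```text
t 15.2 p [0.4191 0.3248 0.2019] yaw 0.525 z [ 0.007  0.004 -1.   ] q [ 6.030e-01  3.590e-01  1.919e+00 -1.000e-03  8.560e-01  1.649e+00] F [ 1.2 -0.4 -0.4] gap 0.0141
d [-0.0155  0.3771  0.0118] r [ 0.0043 -0.0067 -1.0823] rows 7.6
d [-0.0162  0.3771  0.1038] r [ 0.0043 -0.0067 -1.0823] rows 7.8
```

>>> servo_tool([
  {"x": -0.0155,"y": 0.377,"z": 0.012,"rx": 0.004,"ry": -0.007,"rz": -1.082,"hand": 0.0},
  {"x": -0.0155,"y": 0.377,"z": 0.012,"rx": 0.004,"ry": -0.007,"rz": -1.082,"hand": 0.0},
  {"x": -0.0155,"y": 0.377,"z": 0.012,"rx": 0.004,"ry": -0.007,"rz": -1.082,"hand": 0.0},
  {"x": -0.0155,"y": 0.377,"z": 0.012,"rx": 0.004,"ry": -0.007,"rz": -1.082,"hand": 0.0},
  {"x": -0.0155,"y": 0.377,"z": 0.012,"rx": 0.004,"ry": -0.007,"rz": -1.082,"hand": 0.0},
  {"x": -0.0155,"y": 0.377,"z": 0.012,"rx": 0.004,"ry": -0.007,"rz": -1.082,"hand": 0.0},
  {"x": -0.0155,"y": 0.377,"z": 0.012,"rx": 0.004,"ry": -0.007,"rz": -1.082,"hand": 0.0},
  {"x": -0.0155,"y": 0.377,"z": 0.012,"rx": 0.004,"ry": -0.007,"rz": -1.082,"hand": 0.0},
  {"x": -0.0155,"y": 0.377,"z": 0.012,"rx": 0.004,"ry": -0.007,"rz": -1.082,"hand": 0.0},
  {"x": -0.0155,"y": 0.377,"z": 0.012,"rx": 0.004,"ry": -0.007,"rz": -1.082,"hand": 0.0},
  {"x": -0.0155,"y": 0.377,"z": 0.012,"rx": 0.004,"ry": -0.007,"rz": -1.082,"hand": 0.0},
])

```text
time: 16.25
position: [0.5945, -0.0097, 0.1906]
ee_rot: [0.0, 0.695, 0.719, 0.0]
wrist_force: [0.2, -0.2, -0.6]
finger_gap: 0.0136
```

```bash
python3 - <<'E'
from off import *
show();tgt(feeder([.008,.018,.098]),1.607);st,_=grab('wrist','w10.png')
E
```

```text
t 16.2 p [ 0.5945 -0.0097  0.1906] yaw 1.605 z [ 0.001 -0.    -1.   ] q [-0.067  0.459  1.78  -0.     0.902 -0.101] F [ 0.2 -0.2 -0.6] gap 0.0136
d [0.0005 0.0002 0.0926] r [ 0.0005  0.0002 -0.0024] rows 1.9
```

View pics/w10.png

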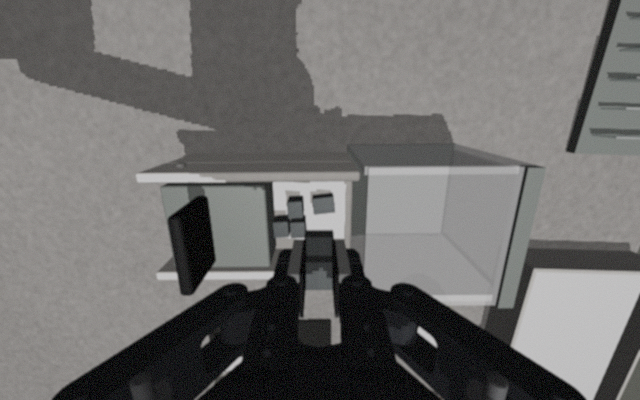

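>>> servo_tool([
  {"x": -0.034,"y": -0.003,"z": 0.01,"rx": 0,"ry": 0,"rz": 0,"hand": 0.0},
  {"x": -0.034,"y": -0.003,"z": 0.05,"rx": 0,"ry": 0,"rz": 0,"hand": 0.0},
  {"x": -0.034,"y": -0.003,"z": 0.093,"rx": 0,"ry": 0,"rz": 0,"hand": 0.0},
  {"x": -0.034,"y": -0.003,"z": 0.095,"rx": 0,"ry": 0,"rz": 0,"hand": 0.0},
  {"x": -0.034,"y": -0.003,"z": 0.095,"rx": 0,"ry": 0,"rz": 0,"hand": 0.024},
  {"x": -0.034,"y": -0.003,"z": 0.095,"rx": 0,"ry": 0,"rz": 0,"hand": 0.024},
  {"x": -0.034,"y": -0.003,"z": 0.095,"rx": 0,"ry": 0,"rz": 0,"hand": 0.024},
  {"x": -0.034,"y": -0.003,"z": 0.05,"rx": 0,"ry": 0,"rz": 0,"hand": 0.024},
  {"x": -0.034,"y": -0.003,"z": 0.0,"rx": 0,"ry": 0,"rz": 0,"hand": 0.024},
  {"x": -0.034,"y": -0.003,"z": -0.02,"rx": 0,"ry": 0,"rz": 0,"hand": 0.024},
])

```text
time: 17.3
position: [0.5944, -0.0427, 0.2162]
ee_rot: [0.003, 0.694, 0.719, 0.002]
wrist_force: [1.0, 0.0, 0.7]
finger_gap: 0.024
```

```bash
python3 - <<'E'
from off import *
show();grab('wrist','w11.png',(140,120,560,320),1.7)
grab('scene','s11.png',(280,120,430,300),4)
tgt([.4906,.2678,.11],.659)
E
```

```text
t 17.3 p [ 0.5944 -0.0427  0.2162] yaw 1.606 z [ 0.007 -0.001 -1.   ] q [-0.123  0.429  1.758 -0.     0.948 -0.158] F [1.  0.  0.7] gap 0.024
d [ 0.3142 -0.0939  0.1044] r [ 0.0078 -0.0026  0.9471] rows 6.9
```

View pics/w11.png

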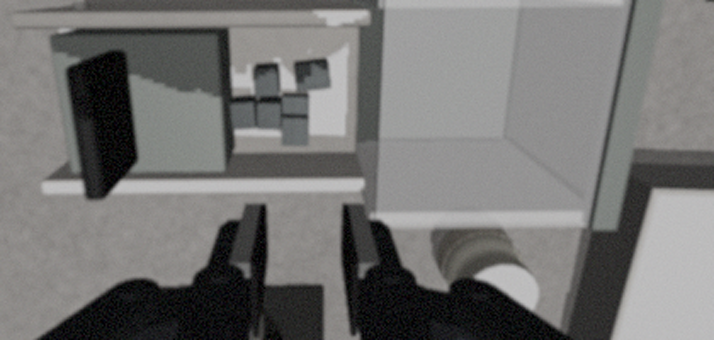

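View pics/s11.png

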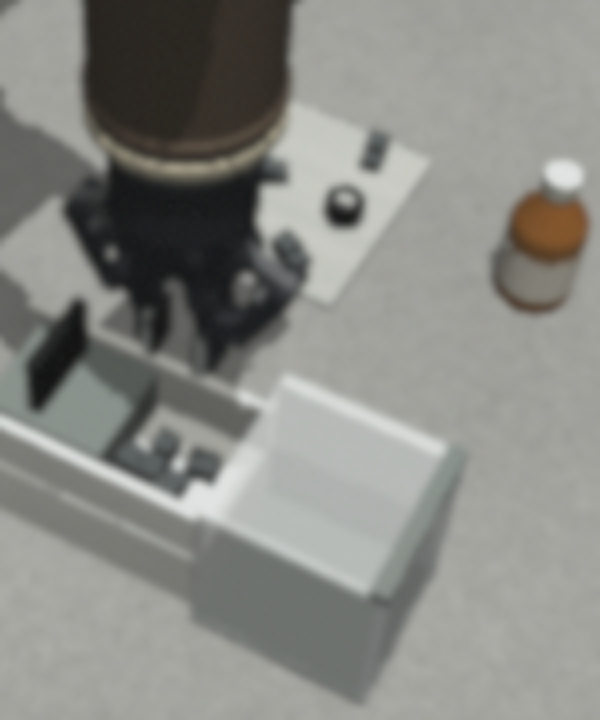

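>>> servo_tool([
  {"x": 0.314,"y": -0.094,"z": 0.0,"rx": 0.008,"ry": -0.003,"rz": 0.947,"hand": 0.036},
  {"x": 0.314,"y": -0.094,"z": 0.0,"rx": 0.008,"ry": -0.003,"rz": 0.947,"hand": 0.036},
  {"x": 0.314,"y": -0.094,"z": 0.0,"rx": 0.008,"ry": -0.003,"rz": 0.947,"hand": 0.036},
  {"x": 0.314,"y": -0.094,"z": 0.0,"rx": 0.008,"ry": -0.003,"rz": 0.947,"hand": 0.036},
  {"x": 0.314,"y": -0.094,"z": 0.02,"rx": 0.008,"ry": -0.003,"rz": 0.947,"hand": 0.036},
  {"x": 0.314,"y": -0.094,"z": 0.06,"rx": 0.008,"ry": -0.003,"rz": 0.947,"hand": 0.036},
  {"x": 0.314,"y": -0.094,"z": 0.1,"rx": 0.008,"ry": -0.003,"rz": 0.947,"hand": 0.036},
  {"x": 0.314,"y": -0.094,"z": 0.104,"rx": 0.008,"ry": -0.003,"rz": 0.947,"hand": 0.036},
  {"x": 0.314,"y": -0.094,"z": 0.104,"rx": 0.008,"ry": -0.003,"rz": 0.947,"hand": 0.036},
  {"x": 0.314,"y": -0.094,"z": 0.104,"rx": 0.008,"ry": -0.003,"rz": 0.947,"hand": 0.036},
])

```text
time: 18.4
position: [0.4895, 0.268, 0.1097]
ee_rot: [0.0, 0.946, 0.325, -0.001]
wrist_force: [1.0, -0.6, 0.7]
finger_gap: 0.036
```

```bash
python3 - <<'E'
from off import *
show();st,_=grab('wrist','w12.png',None);c=cam("wrist",st);print(proj(c,[.4906,.2678,.02]))
tgt([.4906,.2678,.021],.659)
E
```

```text
t 18.4 p [0.4895 0.268  0.1097] yaw 0.661 z [-0.002 -0.001 -1.   ] q [ 0.447  0.526  1.925 -0.     0.694  1.357] F [ 1.  -0.6  0.7] gap 0.036
[[319.05890738 206.37112042]]
d [ 0.0002 -0.      0.0897] r [0.0001 0.0005 0.0011] rows 1.8
```

View pics/w12.png

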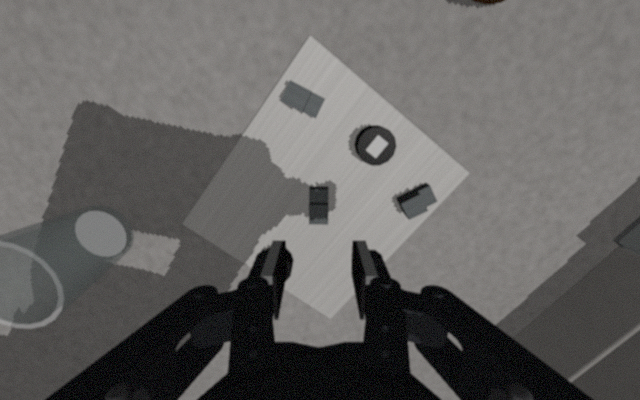

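>>> servo_tool([
  {"x": 0.0,"y": 0,"z": 0.045,"rx": 0,"ry": 0,"rz": 0,"hand": 0.036},
  {"x": 0.0,"y": 0,"z": 0.085,"rx": 0,"ry": 0,"rz": 0,"hand": 0.036},
  {"x": 0.0,"y": 0,"z": 0.089,"rx": 0,"ry": 0,"rz": 0,"hand": 0.036},
  {"x": 0.0,"y": 0,"z": 0.089,"rx": 0,"ry": 0,"rz": 0,"hand": 0.0},
  {"x": 0.0,"y": 0,"z": 0.089,"rx": 0,"ry": 0,"rz": 0,"hand": 0.0},
  {"x": 0.0,"y": 0,"z": 0.089,"rx": 0,"ry": 0,"rz": 0,"hand": 0.0},
  {"x": 0.0,"y": 0,"z": 0.089,"rx": 0,"ry": 0,"rz": 0,"hand": 0.0},
  {"x": 0.0,"y": 0,"z": 0.089,"rx": 0,"ry": 0,"rz": 0,"hand": 0.0},
  {"x": 0.0,"y": 0,"z": 0.05,"rx": 0,"ry": 0,"rz": 0,"hand": 0.0},
  {"x": 0.0,"y": 0,"z": 0.0,"rx": 0,"ry": 0,"rz": 0,"hand": 0.0},
  {"x": 0.0,"y": 0,"z": -0.05,"rx": 0,"ry": 0,"rz": 0,"hand": 0.0},
  {"x": 0.0,"y": 0,"z": -0.09,"rx": 0,"ry": 0,"rz": 0,"hand": 0.0},
])

```text
time: 19.65
position: [0.4908, 0.268, 0.2045]
ee_rot: [-0.0, 0.946, 0.324, 0.001]
wrist_force: [0.9, 0.9, 0.1]
finger_gap: 0.0135
```

```bash
python3 - <<'E'
from off import *
show();tgt(feeder([.022,.024,.19]),1.607)
E
```

```text
t 19.6 p [0.4908 0.268  0.2045] yaw 0.66 z [ 0.002  0.001 -1.   ] q [ 0.446  0.396  1.849 -0.     0.894  1.356] F [0.9 0.9 0.1] gap 0.0135
d [-0.0732  0.2859  0.0145] r [ 0.0017 -0.0017 -0.9467] rows 6.3
```

>>> servo_tool([
  {"x": -0.08,"y": 0.277,"z": 0.014,"rx": 0.002,"ry": -0.002,"rz": -0.947,"hand": 0.0},
  {"x": -0.08,"y": 0.277,"z": 0.014,"rx": 0.002,"ry": -0.002,"rz": -0.947,"hand": 0.0},
  {"x": -0.08,"y": 0.277,"z": 0.014,"rx": 0.002,"ry": -0.002,"rz": -0.947,"hand": 0.0},
  {"x": -0.08,"y": 0.277,"z": 0.014,"rx": 0.002,"ry": -0.002,"rz": -0.947,"hand": 0.0},
  {"x": -0.08,"y": 0.277,"z": 0.014,"rx": 0.002,"ry": -0.002,"rz": -0.947,"hand": 0.0},
  {"x": -0.08,"y": 0.277,"z": 0.014,"rx": 0.002,"ry": -0.002,"rz": -0.947,"hand": 0.0},
  {"x": -0.08,"y": 0.277,"z": 0.014,"rx": 0.002,"ry": -0.002,"rz": -0.947,"hand": 0.0},
  {"x": -0.08,"y": 0.277,"z": 0.014,"rx": 0.002,"ry": -0.002,"rz": -0.947,"hand": 0.0},
  {"x": -0.08,"y": 0.277,"z": 0.014,"rx": 0.002,"ry": -0.002,"rz": -0.947,"hand": 0.0},
])

```text
time: 20.55
position: [0.5975, -0.0, 0.1911]
ee_rot: [0.0, 0.695, 0.719, 0.0]
wrist_force: [-0.2, -0.1, -0.5]
finger_gap: 0.0137
```

```bash
python3 - <<'E'
from off import *
show();tgt(feeder([.006,.005,.112]),1.607)
E
```

```text
t 20.6 p [ 0.5975 -0.      0.1911] yaw 1.604 z [ 0.  0. -1.] q [-0.051  0.463  1.772  0.     0.906 -0.084] F [-0.2 -0.1 -0.5] gap 0.0137
d [-0.0221 -0.0051  0.0791] r [ 0.0001 -0.     -0.0033] rows 1.6
```

>>> servo_tool([
  {"x": -0.022,"y": -0.005,"z": 0.02,"rx": 0,"ry": 0,"rz": 0,"hand": 0.0},
  {"x": -0.022,"y": -0.005,"z": 0.06,"rx": 0,"ry": 0,"rz": 0,"hand": 0.0},
  {"x": -0.022,"y": -0.005,"z": 0.079,"rx": 0,"ry": 0,"rz": 0,"hand": 0.0},
  {"x": -0.022,"y": -0.005,"z": 0.079,"rx": 0,"ry": 0,"rz": 0,"hand": 0.0},
  {"x": -0.022,"y": -0.005,"z": 0.079,"rx": 0,"ry": 0,"rz": 0,"hand": 0.024},
  {"x": -0.022,"y": -0.005,"z": 0.079,"rx": 0,"ry": 0,"rz": 0,"hand": 0.024},
  {"x": -0.022,"y": -0.005,"z": 0.079,"rx": 0,"ry": 0,"rz": 0,"hand": 0.024},
  {"x": -0.022,"y": -0.005,"z": 0.04,"rx": 0,"ry": 0,"rz": 0,"hand": 0.024},
  {"x": -0.022,"y": -0.005,"z": 0.0,"rx": 0,"ry": 0,"rz": 0,"hand": 0.024},
  {"x": -0.022,"y": -0.005,"z": -0.025,"rx": 0,"ry": 0,"rz": 0,"hand": 0.024},
])

```text
time: 21.55
position: [0.5942, -0.0222, 0.2198]
ee_rot: [0.001, 0.695, 0.719, 0.001]
wrist_force: [0.0, -0.6, 0.0]
finger_gap: 0.0241
```

```bash
python3 - <<'E'
from off import *
show();grab('wrist','w13.png',(140,120,560,320),1.7)
tgt([.5424,.2079,.11],-.45);tgt([.5424,.2079,.11],-.45+np.pi)
E
```

```text
t 21.6 p [ 0.5942 -0.0222  0.2198] yaw 1.604 z [ 0.004 -0.    -1.   ] q [-0.088  0.425  1.754  0.     0.959 -0.121] F [ 0.  -0.6  0. ] gap 0.0241
d [ 0.2319 -0.0467  0.1125] r [ 0.0059 -0.0076  2.0535] rows 13.7
d [ 0.2319 -0.0467  0.1125] r [ 0.0067  0.0052 -1.088 ] rows 7.3
```

View pics/w13.png

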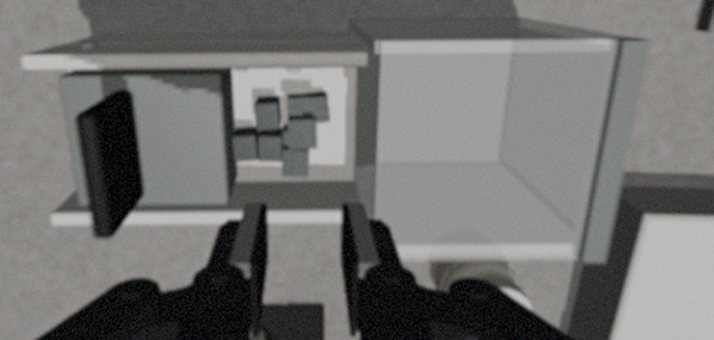

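>>> servo_tool([
  {"x": 0.232,"y": -0.047,"z": 0.0,"rx": 0.006,"ry": 0.005,"rz": -1.088,"hand": 0.036},
  {"x": 0.232,"y": -0.047,"z": 0.0,"rx": 0.006,"ry": 0.005,"rz": -1.088,"hand": 0.036},
  {"x": 0.232,"y": -0.047,"z": 0.0,"rx": 0.006,"ry": 0.005,"rz": -1.088,"hand": 0.036},
  {"x": 0.232,"y": -0.047,"z": 0.0,"rx": 0.006,"ry": 0.005,"rz": -1.088,"hand": 0.036},
  {"x": 0.232,"y": -0.047,"z": 0.02,"rx": 0.006,"ry": 0.005,"rz": -1.088,"hand": 0.036},
  {"x": 0.232,"y": -0.047,"z": 0.06,"rx": 0.006,"ry": 0.005,"rz": -1.088,"hand": 0.036},
  {"x": 0.232,"y": -0.047,"z": 0.1,"rx": 0.006,"ry": 0.005,"rz": -1.088,"hand": 0.036},
  {"x": 0.232,"y": -0.047,"z": 0.112,"rx": 0.006,"ry": 0.005,"rz": -1.088,"hand": 0.036},
  {"x": 0.232,"y": -0.047,"z": 0.112,"rx": 0.006,"ry": 0.005,"rz": -1.088,"hand": 0.036},
  {"x": 0.232,"y": -0.047,"z": 0.112,"rx": 0.006,"ry": 0.005,"rz": -1.088,"hand": 0.036},
])

```text
time: 22.6
position: [0.5426, 0.2082, 0.1114]
ee_rot: [0.001, 0.224, 0.975, 0.0]
wrist_force: [-0.1, -0.6, 0.4]
finger_gap: 0.0361
```

```bash
python3 - <<'E'
from off import *
show();st,_=grab('wrist','w14.png',(160,60,480,310),2);c=cam("wrist",st);print(2*(proj(c,[.5424,.2079,.02])-[160,60]))
tgt([.5424,.2079,.021],-.45+np.pi)
E
```

```text
t 22.6 p [0.5426 0.2082 0.1114] yaw 2.69 z [ 0.002  0.001 -1.   ] q [ 0.314  0.547  1.873  0.     0.72  -0.805] F [-0.1 -0.6  0.4] gap 0.0361
[[316.55531203 291.42160525]]
d [ 0.0005 -0.0007  0.0908] r [ 0.0018  0.0019 -0.0018] rows 1.8
```

View pics/w14.png

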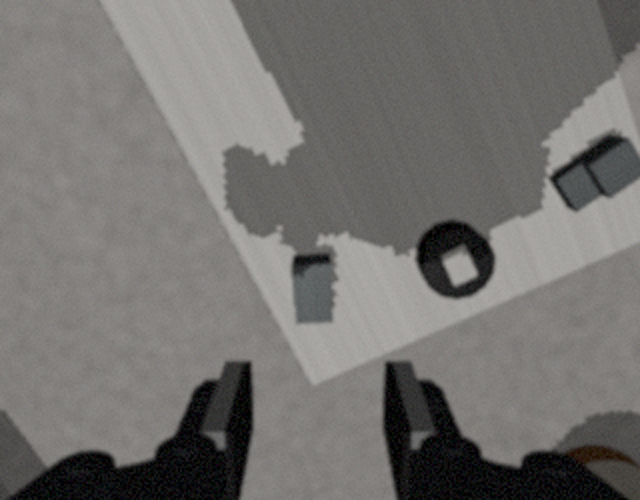

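>>> servo_tool([
  {"x": 0.0,"y": -0.001,"z": 0.045,"rx": 0,"ry": 0,"rz": 0,"hand": 0.036},
  {"x": 0.0,"y": -0.001,"z": 0.085,"rx": 0,"ry": 0,"rz": 0,"hand": 0.036},
  {"x": 0.0,"y": -0.001,"z": 0.09,"rx": 0,"ry": 0,"rz": 0,"hand": 0.036},
  {"x": 0.0,"y": -0.001,"z": 0.09,"rx": 0,"ry": 0,"rz": 0,"hand": 0.0},
  {"x": 0.0,"y": -0.001,"z": 0.09,"rx": 0,"ry": 0,"rz": 0,"hand": 0.0},
  {"x": 0.0,"y": -0.001,"z": 0.09,"rx": 0,"ry": 0,"rz": 0,"hand": 0.0},
  {"x": 0.0,"y": -0.001,"z": 0.09,"rx": 0,"ry": 0,"rz": 0,"hand": 0.0},
  {"x": 0.0,"y": -0.001,"z": 0.09,"rx": 0,"ry": 0,"rz": 0,"hand": 0.0},
  {"x": 0.0,"y": 0,"z": 0.05,"rx": 0,"ry": 0,"rz": 0,"hand": 0.0},
  {"x": 0.0,"y": 0,"z": 0.0,"rx": 0,"ry": 0,"rz": 0,"hand": 0.0},
  {"x": 0.0,"y": 0,"z": -0.05,"rx": 0,"ry": 0,"rz": 0,"hand": 0.0},
  {"x": 0.0,"y": 0,"z": -0.09,"rx": 0,"ry": 0,"rz": 0,"hand": 0.0},
])

```text
time: 23.85
position: [0.5431, 0.2083, 0.2056]
ee_rot: [0.002, 0.224, 0.975, 0.001]
wrist_force: [0.2, 0.8, -0.5]
finger_gap: 0.0139
```

```bash
python3 - <<'E'
from off import *
show();tgt(feeder([.004,-.02,.19]),1.607)
E
```

```text
t 23.9 p [0.5431 0.2083 0.2056] yaw 2.69 z [ 0.005  0.002 -1.   ] q [ 0.314  0.423  1.8    0.     0.914 -0.805] F [ 0.2  0.8 -0.5] gap 0.0139
d [-0.1556 -0.2087  0.0154] r [0.0055 0.0015 1.0827] rows 7.2
```

>>> servo_tool([
  {"x": -0.156,"y": -0.209,"z": 0.015,"rx": 0.005,"ry": 0.001,"rz": 1.083,"hand": 0.0},
  {"x": -0.156,"y": -0.209,"z": 0.015,"rx": 0.005,"ry": 0.001,"rz": 1.083,"hand": 0.0},
  {"x": -0.156,"y": -0.209,"z": 0.015,"rx": 0.005,"ry": 0.001,"rz": 1.083,"hand": 0.0},
  {"x": -0.156,"y": -0.209,"z": 0.015,"rx": 0.005,"ry": 0.001,"rz": 1.083,"hand": 0.0},
  {"x": -0.156,"y": -0.209,"z": 0.015,"rx": 0.005,"ry": 0.001,"rz": 1.083,"hand": 0.0},
  {"x": -0.156,"y": -0.209,"z": 0.015,"rx": 0.005,"ry": 0.001,"rz": 1.083,"hand": 0.0},
  {"x": -0.156,"y": -0.209,"z": 0.015,"rx": 0.005,"ry": 0.001,"rz": 1.083,"hand": 0.0},
  {"x": -0.156,"y": -0.209,"z": 0.015,"rx": 0.005,"ry": 0.001,"rz": 1.083,"hand": 0.0},
  {"x": -0.156,"y": -0.209,"z": 0.015,"rx": 0.005,"ry": 0.001,"rz": 1.083,"hand": 0.0},
  {"x": -0.156,"y": -0.209,"z": 0.015,"rx": 0.005,"ry": 0.001,"rz": 1.083,"hand": 0.0},
])

```text
time: 24.85
position: [0.5923, -0.0478, 0.191]
ee_rot: [0.001, 0.694, 0.72, 0.0]
wrist_force: [0.2, 0.5, -0.1]
finger_gap: 0.0141
```

```bash
python3 - <<'E'
from off import *
show();tgt(feeder([-.003,-.02,.108]),1.607)
E
```

```text
t 24.9 p [ 0.5923 -0.0478  0.191 ] yaw 1.608 z [ 0.001 -0.    -1.   ] q [-0.131  0.458  1.781 -0.     0.901 -0.169] F [ 0.2  0.5 -0.1] gap 0.0141
d [ 0.0005 -0.0074  0.0829] r [0.0013 0.0003 0.0014] rows 1.7
```

>>> servo_tool([
  {"x": 0,"y": -0.007,"z": 0.02,"rx": 0,"ry": 0,"rz": 0,"hand": 0.0},
  {"x": 0,"y": -0.007,"z": 0.06,"rx": 0,"ry": 0,"rz": 0,"hand": 0.0},
  {"x": 0,"y": -0.007,"z": 0.082,"rx": 0,"ry": 0,"rz": 0,"hand": 0.0},
  {"x": 0,"y": -0.007,"z": 0.082,"rx": 0,"ry": 0,"rz": 0,"hand": 0.0},
  {"x": 0,"y": -0.007,"z": 0.082,"rx": 0,"ry": 0,"rz": 0,"hand": 0.024},
  {"x": 0,"y": -0.007,"z": 0.082,"rx": 0,"ry": 0,"rz": 0,"hand": 0.024},
  {"x": 0,"y": -0.007,"z": 0.082,"rx": 0,"ry": 0,"rz": 0,"hand": 0.024},
  {"x": 0,"y": -0.007,"z": 0.04,"rx": 0,"ry": 0,"rz": 0,"hand": 0.024},
  {"x": 0,"y": -0.007,"z": 0.0,"rx": 0,"ry": 0,"rz": 0,"hand": 0.024},
  {"x": 0,"y": -0.007,"z": -0.025,"rx": 0,"ry": 0,"rz": 0,"hand": 0.024},
])

```text
time: 25.85
position: [0.5864, -0.0481, 0.2197]
ee_rot: [0.002, 0.694, 0.72, 0.002]
wrist_force: [0.8, -0.8, 0.9]
finger_gap: 0.0241
```

```bash
python3 - <<'E'
from off import *
show();grab('wrist','w15.png',(140,120,560,320),1.7)
tgt([.5479,.3269,.11],1.737)
E
```

```text
t 25.9 p [ 0.5864 -0.0481  0.2197] yaw 1.609 z [ 0.005 -0.001 -1.   ] q [-0.133  0.416  1.77   0.     0.951 -0.171] F [ 0.8 -0.8  0.9] gap 0.0241
d [ 0.3766 -0.0268  0.1121] r [ 0.0092  0.0022 -0.1285] rows 7.9
```

View pics/w15.png

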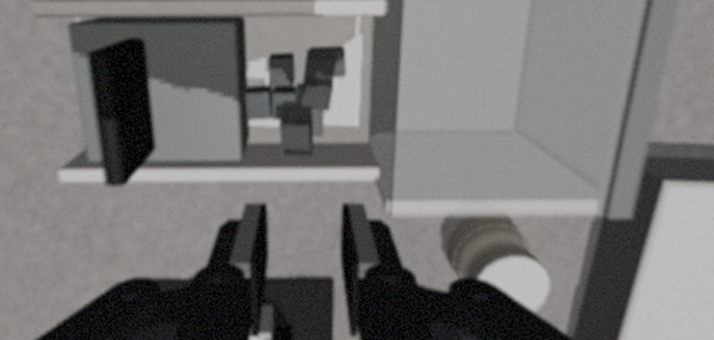

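>>> servo_tool([
  {"x": 0.377,"y": -0.027,"z": 0.0,"rx": 0.009,"ry": 0.002,"rz": -0.128,"hand": 0.036},
  {"x": 0.377,"y": -0.027,"z": 0.0,"rx": 0.009,"ry": 0.002,"rz": -0.128,"hand": 0.036},
  {"x": 0.377,"y": -0.027,"z": 0.0,"rx": 0.009,"ry": 0.002,"rz": -0.128,"hand": 0.036},
  {"x": 0.377,"y": -0.027,"z": 0.0,"rx": 0.009,"ry": 0.002,"rz": -0.128,"hand": 0.036},
  {"x": 0.377,"y": -0.027,"z": 0.0,"rx": 0.009,"ry": 0.002,"rz": -0.128,"hand": 0.036},
  {"x": 0.377,"y": -0.027,"z": 0.02,"rx": 0.009,"ry": 0.002,"rz": -0.128,"hand": 0.036},
  {"x": 0.377,"y": -0.027,"z": 0.06,"rx": 0.009,"ry": 0.002,"rz": -0.128,"hand": 0.036},
  {"x": 0.377,"y": -0.027,"z": 0.1,"rx": 0.009,"ry": 0.002,"rz": -0.128,"hand": 0.036},
  {"x": 0.377,"y": -0.027,"z": 0.112,"rx": 0.009,"ry": 0.002,"rz": -0.128,"hand": 0.036},
  {"x": 0.377,"y": -0.027,"z": 0.112,"rx": 0.009,"ry": 0.002,"rz": -0.128,"hand": 0.036},
  {"x": 0.377,"y": -0.027,"z": 0.112,"rx": 0.009,"ry": 0.002,"rz": -0.128,"hand": 0.036},
])

```text
time: 27.0
position: [0.5478, 0.3271, 0.1108]
ee_rot: [0.0, 0.646, 0.763, -0.0]
wrist_force: [0.2, 0.0, 0.7]
finger_gap: 0.0363
```

```bash
python3 - <<'E'
from off import *
show();st,_=grab('wrist','w16.png',(160,60,480,310),2);c=cam("wrist",st);print(2*(proj(c,[.5479,.3269,.02])-[160,60]))
tgt([.5479,.3269,.021],1.737)
E
```

```text
t 27.0 p [0.5478 0.3271 0.1108] yaw 1.737 z [-0. -0. -1.] q [ 4.910e-01  6.110e-01  1.736e+00 -1.000e-03  7.950e-01  3.250e-01] F [0.2 0.  0.7] gap 0.0363
[[316.52782685 293.15553406]]
d [-0.     -0.0009  0.0908] r [ 0.0018 -0.0002 -0.0006] rows 1.8
```

View pics/w16.png

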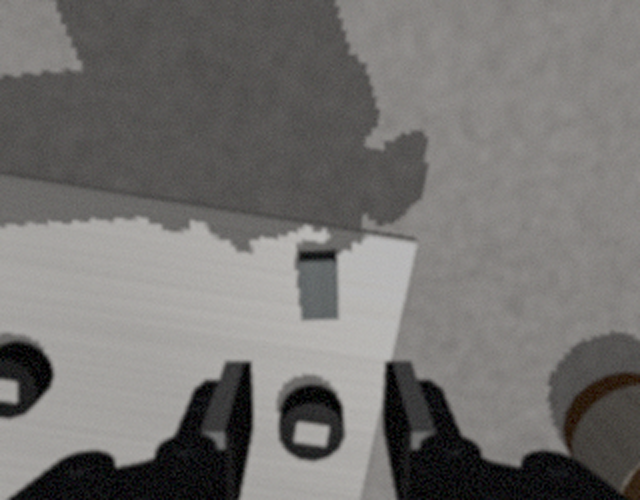

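>>> servo_tool([
  {"x": 0.001,"y": 0,"z": 0.045,"rx": 0,"ry": 0,"rz": 0,"hand": 0.036},
  {"x": 0.001,"y": 0,"z": 0.085,"rx": 0,"ry": 0,"rz": 0,"hand": 0.036},
  {"x": 0.001,"y": 0,"z": 0.09,"rx": 0,"ry": 0,"rz": 0,"hand": 0.036},
  {"x": 0.001,"y": 0,"z": 0.09,"rx": 0,"ry": 0,"rz": 0,"hand": 0.0},
  {"x": 0.001,"y": 0,"z": 0.09,"rx": 0,"ry": 0,"rz": 0,"hand": 0.0},
  {"x": 0.001,"y": 0,"z": 0.09,"rx": 0,"ry": 0,"rz": 0,"hand": 0.0},
  {"x": 0.001,"y": 0,"z": 0.09,"rx": 0,"ry": 0,"rz": 0,"hand": 0.0},
  {"x": 0.001,"y": 0,"z": 0.09,"rx": 0,"ry": 0,"rz": 0,"hand": 0.0},
  {"x": 0.0,"y": 0,"z": 0.05,"rx": 0,"ry": 0,"rz": 0,"hand": 0.0},
  {"x": 0.0,"y": 0,"z": 0.0,"rx": 0,"ry": 0,"rz": 0,"hand": 0.0},
  {"x": 0.0,"y": 0,"z": -0.05,"rx": 0,"ry": 0,"rz": 0,"hand": 0.0},
  {"x": 0.0,"y": 0,"z": -0.09,"rx": 0,"ry": 0,"rz": 0,"hand": 0.0},
])

```text
time: 28.25
position: [0.5489, 0.3274, 0.2061]
ee_rot: [0.001, 0.646, 0.763, 0.002]
wrist_force: [0.6, 0.4, -0.7]
finger_gap: 0.0142
```

```bash
python3 - <<'E'
from off import *
show();tgt(feeder([.003,.022,.19]),1.607)
E
```

```text
t 28.2 p [0.5489 0.3274 0.2061] yaw 1.737 z [ 0.005  0.002 -1.   ] q [ 0.491  0.498  1.664 -0.     0.974  0.325] F [ 0.6  0.4 -0.7] gap 0.0142
d [-0.3349 -0.015   0.0156] r [ 0.0049 -0.0016  0.1296] rows 6.7
```

>>> servo_tool([
  {"x": -0.335,"y": -0.015,"z": 0.015,"rx": 0.005,"ry": -0.002,"rz": 0.13,"hand": 0.0},
  {"x": -0.335,"y": -0.015,"z": 0.015,"rx": 0.005,"ry": -0.002,"rz": 0.13,"hand": 0.0},
  {"x": -0.335,"y": -0.015,"z": 0.015,"rx": 0.005,"ry": -0.002,"rz": 0.13,"hand": 0.0},
  {"x": -0.335,"y": -0.015,"z": 0.015,"rx": 0.005,"ry": -0.002,"rz": 0.13,"hand": 0.0},
  {"x": -0.335,"y": -0.015,"z": 0.015,"rx": 0.005,"ry": -0.002,"rz": 0.13,"hand": 0.0},
  {"x": -0.335,"y": -0.015,"z": 0.015,"rx": 0.005,"ry": -0.002,"rz": 0.13,"hand": 0.0},
  {"x": -0.335,"y": -0.015,"z": 0.015,"rx": 0.005,"ry": -0.002,"rz": 0.13,"hand": 0.0},
  {"x": -0.335,"y": -0.015,"z": 0.015,"rx": 0.005,"ry": -0.002,"rz": 0.13,"hand": 0.0},
  {"x": -0.335,"y": -0.015,"z": 0.015,"rx": 0.005,"ry": -0.002,"rz": 0.13,"hand": 0.0},
  {"x": -0.335,"y": -0.015,"z": 0.015,"rx": 0.005,"ry": -0.002,"rz": 0.13,"hand": 0.0},
])

```text
time: 29.25
position: [0.5895, -0.0048, 0.1913]
ee_rot: [0.0, 0.694, 0.72, 0.0]
wrist_force: [-0.4, 0.1, -0.8]
finger_gap: 0.0141
```

```bash
python3 - <<'E'
from off import *
show();tgt(feeder([.003,.022,.108]),1.607)
E
```

```text
t 29.2 p [ 0.5895 -0.0048  0.1913] yaw 1.607 z [ 0.001 -0.    -1.   ] q [-0.059  0.452  1.791 -0.     0.898 -0.095] F [-0.4  0.1 -0.8] gap 0.0141
d [-0.0006 -0.0001  0.0833] r [ 0.0007  0.0003 -0.    ] rows 1.7
```

>>> servo_tool([
  {"x": 0,"y": 0,"z": 0.02,"rx": 0,"ry": 0,"rz": 0,"hand": 0.0},
  {"x": 0,"y": 0,"z": 0.06,"rx": 0,"ry": 0,"rz": 0,"hand": 0.0},
  {"x": 0,"y": 0,"z": 0.08,"rx": 0,"ry": 0,"rz": 0,"hand": 0.0},
  {"x": 0,"y": 0,"z": 0.08,"rx": 0,"ry": 0,"rz": 0,"hand": 0.0},
  {"x": 0,"y": 0,"z": 0.08,"rx": 0,"ry": 0,"rz": 0,"hand": 0.024},
  {"x": 0,"y": 0,"z": 0.08,"rx": 0,"ry": 0,"rz": 0,"hand": 0.024},
  {"x": 0,"y": 0,"z": 0.08,"rx": 0,"ry": 0,"rz": 0,"hand": 0.024},
  {"x": 0,"y": 0,"z": 0.04,"rx": 0,"ry": 0,"rz": 0,"hand": 0.024},
  {"x": 0,"y": 0,"z": 0.0,"rx": 0,"ry": 0,"rz": 0,"hand": 0.024},
  {"x": 0,"y": 0,"z": -0.025,"rx": 0,"ry": 0,"rz": 0,"hand": 0.024},
  {"x": 0,"y": 0,"z": -0.025,"rx": 0,"ry": 0,"rz": 0,"hand": 0.024},
])

```text
time: 30.35
position: [0.5918, -0.0049, 0.2211]
ee_rot: [0.003, 0.694, 0.72, 0.003]
wrist_force: [1.0, -1.0, -0.6]
finger_gap: 0.0239
```

```bash
python3 - <<'E'
from off import *
show();grab('wrist','w17.png',(140,120,560,320),1.7)
grab('scene','s17.png',(240,120,440,300),3)
tgt(feeder([-.115,0,.22]),.036);tgt(feeder([-.125,0,.148]),.036)
E
```

```text
t 30.4 p [ 0.5918 -0.0049  0.2211] yaw 1.607 z [ 0.008 -0.001 -1.   ] q [-0.059  0.417  1.763 -0.     0.953 -0.095] F [ 1.  -1.  -0.6] gap 0.0239
d [-0.0226 -0.1184 -0.0029] r [ 0.0026 -0.0019  1.5708] rows 10.5
d [-0.0225 -0.1286  0.0691] r [ 0.0026 -0.0019  1.5708] rows 10.5
```

View pics/w17.png

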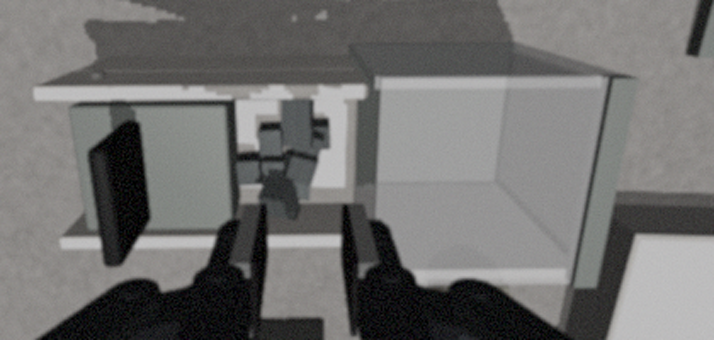

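View pics/s17.png

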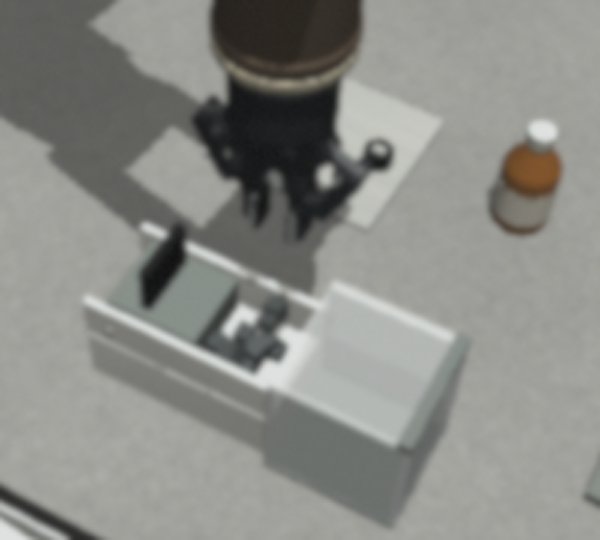

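>>> servo_tool([
  {"x": -0.0226,"y": -0.128,"z": -0.003,"rx": 0.0026,"ry": -0.002,"rz": 1.571,"hand": 0.0},
  {"x": -0.0226,"y": -0.128,"z": -0.003,"rx": 0.0026,"ry": -0.002,"rz": 1.571,"hand": 0.0},
  {"x": -0.0226,"y": -0.128,"z": -0.003,"rx": 0.0026,"ry": -0.002,"rz": 1.571,"hand": 0.0},
  {"x": -0.0226,"y": -0.128,"z": -0.003,"rx": 0.0026,"ry": -0.002,"rz": 1.571,"hand": 0.0},
  {"x": -0.0226,"y": -0.128,"z": -0.003,"rx": 0.0026,"ry": -0.002,"rz": 1.571,"hand": 0.0},
  {"x": -0.0226,"y": -0.128,"z": -0.003,"rx": 0.0026,"ry": -0.002,"rz": 1.571,"hand": 0.0},
  {"x": -0.0226,"y": -0.128,"z": -0.003,"rx": 0.0026,"ry": -0.002,"rz": 1.571,"hand": 0.0},
  {"x": -0.0226,"y": -0.128,"z": -0.003,"rx": 0.0026,"ry": -0.002,"rz": 1.571,"hand": 0.0},
  {"x": -0.0226,"y": -0.128,"z": -0.003,"rx": 0.0026,"ry": -0.002,"rz": 1.571,"hand": 0.0},
  {"x": -0.0226,"y": -0.128,"z": -0.003,"rx": 0.0026,"ry": -0.002,"rz": 1.571,"hand": 0.0},
  {"x": -0.0226,"y": -0.128,"z": -0.003,"rx": 0.0026,"ry": -0.002,"rz": 1.571,"hand": 0.0},
  {"x": -0.0226,"y": -0.128,"z": -0.003,"rx": 0.0026,"ry": -0.002,"rz": 1.571,"hand": 0.0},
])

```text
time: 31.65
position: [0.4622, -0.0319, 0.2193]
ee_rot: [-0.0, 1.0, 0.017, -0.001]
wrist_force: [0.1, 1.0, 0.4]
finger_gap: -0.0
```

```bash
python3 - <<'E'
from off import *
show();grab('wrist','w18.png')
tgt(feeder([-.120,0,.130]),.036)
tgt(feeder([-.024,0,.130]),.036)
E
```

```text
t 31.6 p [ 0.4622 -0.0319  0.2193] yaw 0.035 z [-0.002  0.    -1.   ] q [-0.134  0.25   2.034 -0.     0.858  1.402] F [0.1 1.  0.4] gap -0.0
d [0.0052 0.     0.0894] r [-0.0001  0.0013  0.0017] rows 1.8
d [0.1012 0.0002 0.0893] r [-0.0001  0.0013  0.0017] rows 2.7
```

View pics/w18.png

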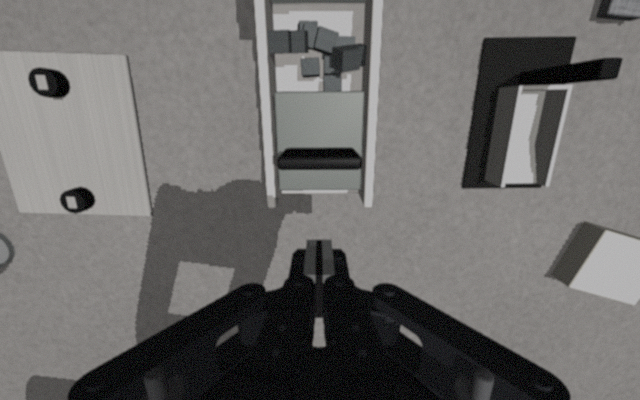

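>>> servo_tool([
  {"x": 0.002,"y": 0,"z": 0.045,"rx": 0,"ry": 0,"rz": 0,"hand": 0.0},
  {"x": 0.002,"y": 0,"z": 0.085,"rx": 0,"ry": 0,"rz": 0,"hand": 0.0},
  {"x": 0.002,"y": 0,"z": 0.089,"rx": 0,"ry": 0,"rz": 0,"hand": 0.0},
  {"x": 0.02,"y": 0,"z": 0.089,"rx": 0,"ry": 0,"rz": 0,"hand": 0.0},
  {"x": 0.035,"y": 0,"z": 0.089,"rx": 0,"ry": 0,"rz": 0,"hand": 0.0},
  {"x": 0.05,"y": 0,"z": 0.089,"rx": 0,"ry": 0,"rz": 0,"hand": 0.0},
  {"x": 0.065,"y": 0,"z": 0.089,"rx": 0,"ry": 0,"rz": 0,"hand": 0.0},
  {"x": 0.08,"y": 0,"z": 0.089,"rx": 0,"ry": 0,"rz": 0,"hand": 0.0},
  {"x": 0.09,"y": 0,"z": 0.089,"rx": 0,"ry": 0,"rz": 0,"hand": 0.0},
  {"x": 0.09,"y": 0,"z": 0.089,"rx": 0,"ry": 0,"rz": 0,"hand": 0.0},
])

```text
time: 32.7
position: [0.5518, -0.0284, 0.1311]
ee_rot: [-0.0, 1.0, 0.02, -0.002]
wrist_force: [-6.4, 0.2, 3.2]
finger_gap: -0.0001
```

```bash
python3 - <<'E'
from off import *
show();grab('wrist','w19.png')
tgt(feeder([-.024,0,.130]),.036)
E
```

```text
t 32.7 p [ 0.5518 -0.0284  0.1311] yaw 0.04 z [-0.003  0.    -1.   ] q [-0.106  0.489  1.922 -0.     0.735  1.425] F [-6.4  0.2  3.2] gap -0.0001
d [0.0121 0.0004 0.001 ] r [-0.0004  0.0039  0.0035] rows 0.2
```

View pics/w19.png

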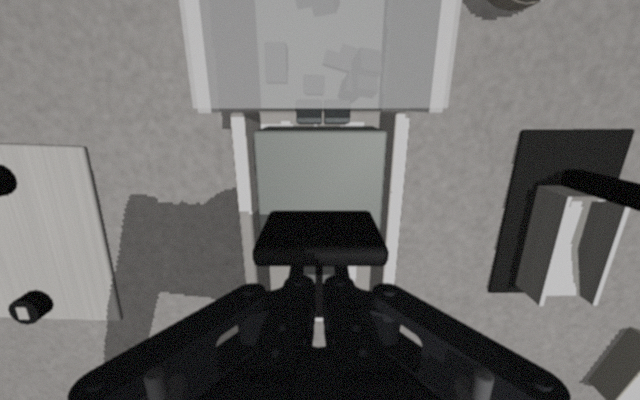

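>>> servo_tool([
  {"x": 0.005,"y": 0,"z": 0,"rx": 0,"ry": 0,"rz": 0,"hand": 0.0},
  {"x": 0.01,"y": 0,"z": 0,"rx": 0,"ry": 0,"rz": 0,"hand": 0.0},
  {"x": 0.014,"y": 0,"z": 0,"rx": 0,"ry": 0,"rz": 0,"hand": 0.0},
  {"x": 0.014,"y": 0,"z": 0,"rx": 0,"ry": 0,"rz": 0,"hand": 0.0},
])

```text
time: 33.15
position: [0.5634, -0.0278, 0.1316]
ee_rot: [-0.0, 1.0, 0.021, -0.004]
wrist_force: [-7.8, 0.2, -2.7]
finger_gap: 0.0002
```

```bash
python3 - <<'E'
from off import *
show();grab('wrist','w20.png',(160,0,480,300),2)
E
```

```text
t 33.1 p [ 0.5634 -0.0278  0.1316] yaw 0.041 z [-0.008  0.001 -1.   ] q [-0.103  0.503  1.891 -0.     0.755  1.427] F [-7.8  0.2 -2.7] gap 0.0002
```

View pics/w20.png

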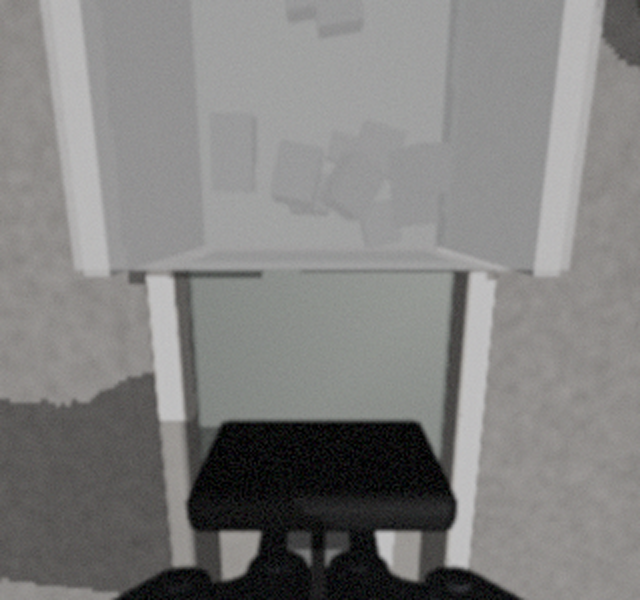

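>>> servo_tool([
  {"x": 0.003,"y": 0,"z": 0,"rx": 0,"ry": 0,"rz": 0,"hand": 0.0},
  {"x": 0.005,"y": 0,"z": 0,"rx": 0,"ry": 0,"rz": 0,"hand": 0.0},
  {"x": 0.005,"y": 0,"z": 0,"rx": 0,"ry": 0,"rz": 0,"hand": 0.0},
])

```text
time: 33.5
position: [0.5635, -0.0276, 0.1318]
ee_rot: [-0.001, 1.0, 0.022, -0.009]
wrist_force: [-23.5, -4.6, 6.1]
finger_gap: 0.0002
```

>>> servo_tool([
  {"x": 0.002,"y": 0,"z": 0,"rx": 0,"ry": 0,"rz": 0,"hand": 0.0},
  {"x": 0.003,"y": 0,"z": 0,"rx": 0,"ry": 0,"rz": 0,"hand": 0.0},
  {"x": 0.003,"y": 0,"z": 0,"rx": 0,"ry": 0,"rz": 0,"hand": 0.0},
])

```text
time: 33.8
position: [0.5634, -0.0276, 0.1322]
ee_rot: [-0.001, 1.0, 0.023, -0.012]
wrist_force: [-14.7, -2.6, -0.1]
finger_gap: -0.0003
```

>>> servo_tool([
  {"x": -0.03,"y": 0,"z": 0,"rx": 0,"ry": 0,"rz": 0,"hand": 0.0},
  {"x": -0.07,"y": 0,"z": 0,"rx": 0,"ry": 0,"rz": 0,"hand": 0.0},
  {"x": -0.097,"y": 0,"z": 0,"rx": 0,"ry": 0,"rz": 0,"hand": 0.0},
  {"x": -0.1,"y": 0,"z": -0.04,"rx": 0,"ry": 0,"rz": 0,"hand": 0.0},
  {"x": -0.06,"y": 0,"z": -0.09,"rx": 0,"ry": 0.02,"rz": 0,"hand": 0.0},
  {"x": -0.03,"y": 0,"z": -0.14,"rx": 0,"ry": 0.02,"rz": 0,"hand": 0.0},
  {"x": 0.0,"y": 0,"z": -0.16,"rx": 0,"ry": 0.02,"rz": 0,"hand": 0.0},
  {"x": 0.0,"y": 0,"z": -0.16,"rx": 0,"ry": 0.02,"rz": 0,"hand": 0.0},
  {"x": 0.0,"y": 0,"z": -0.16,"rx": 0,"ry": 0.02,"rz": 0,"hand": 0.0},
])

```text
time: 34.7
position: [0.5681, -0.0277, 0.294]
ee_rot: [-0.001, 1.0, 0.023, -0.0]
wrist_force: [0.1, -0.5, -0.7]
finger_gap: -0.0002
```

```bash
python3 - <<'E'
from off import *
show();grab('wrist','w21.png',(100,0,580,290),1.6)
E
```

```text
t 34.7 p [ 0.5681 -0.0277  0.294 ] yaw 0.047 z [-0.001  0.001 -1.   ] q [-0.103  0.317  1.723  0.002  1.103  1.421] F [ 0.1 -0.5 -0.7] gap -0.0002
```

View pics/w21.png

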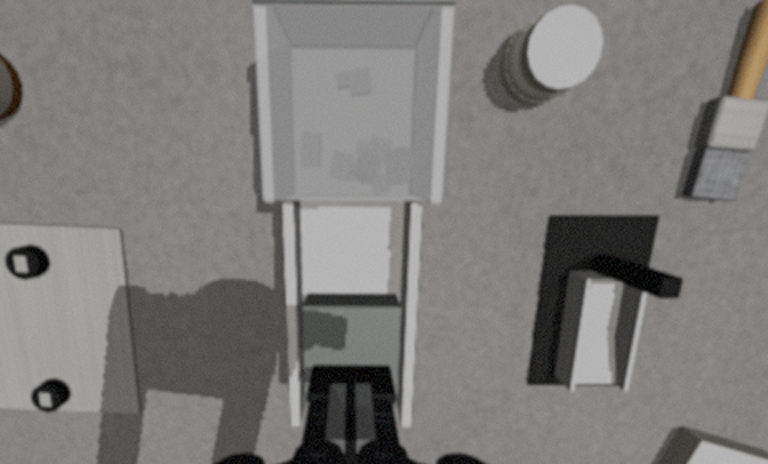

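```bash
python3 - <<'E'
from off import *
tgt([.17,-.62,.28],0.1)
E
```

```text
d [-0.4234  0.5734  0.0129] r [-0.0019  0.0033 -0.0537] rows 14.3
```

>>> servo_tool([
  {"x": -0.423,"y": 0.573,"z": 0.013,"rx": 0,"ry": 0,"rz": -0.05,"hand": 0.0},
  {"x": -0.423,"y": 0.573,"z": 0.013,"rx": 0,"ry": 0,"rz": -0.05,"hand": 0.0},
  {"x": -0.423,"y": 0.573,"z": 0.013,"rx": 0,"ry": 0,"rz": -0.05,"hand": 0.0},
  {"x": -0.423,"y": 0.573,"z": 0.013,"rx": 0,"ry": 0,"rz": -0.05,"hand": 0.0},
  {"x": -0.423,"y": 0.573,"z": 0.013,"rx": 0,"ry": 0,"rz": -0.05,"hand": 0.0},
  {"x": -0.423,"y": 0.573,"z": 0.013,"rx": 0,"ry": 0,"rz": -0.05,"hand": 0.0},
  {"x": -0.423,"y": 0.573,"z": 0.013,"rx": 0,"ry": 0,"rz": -0.05,"hand": 0.0},
  {"x": -0.423,"y": 0.573,"z": 0.013,"rx": 0,"ry": 0,"rz": -0.05,"hand": 0.0},
  {"x": -0.423,"y": 0.573,"z": 0.013,"rx": 0,"ry": 0,"rz": -0.05,"hand": 0.0},
  {"x": -0.423,"y": 0.573,"z": 0.013,"rx": 0,"ry": 0,"rz": -0.05,"hand": 0.0},
  {"x": -0.423,"y": 0.573,"z": 0.013,"rx": 0,"ry": 0,"rz": -0.05,"hand": 0.0},
  {"x": -0.423,"y": 0.573,"z": 0.013,"rx": 0,"ry": 0,"rz": -0.05,"hand": 0.0},
])

```text
time: 35.95
position: [0.2306, -0.5257, 0.2808]
ee_rot: [-0.002, 0.999, 0.048, -0.002]
wrist_force: [1.3, -0.7, -0.6]
finger_gap: 0.0
```

>>> servo_tool([
  {"x": -0.05,"y": 0.06,"z": 0,"rx": 0,"ry": 0,"rz": 0,"hand": 0.0},
  {"x": -0.08,"y": 0.09,"z": 0,"rx": 0,"ry": 0,"rz": 0,"hand": 0.0},
  {"x": -0.08,"y": 0.09,"z": 0,"rx": 0,"ry": 0,"rz": 0,"hand": 0.0},
  {"x": -0.08,"y": 0.09,"z": 0,"rx": 0,"ry": 0,"rz": 0,"hand": 0.0},
])

```text
time: 36.35
position: [0.1566, -0.6233, 0.2789]
ee_rot: [-0.004, 0.999, 0.047, -0.003]
wrist_force: [-0.2, 0.3, 0.1]
finger_gap: -0.0001
```

```bash
python3 - <<'E'
from off import *
show();grab('top','t30.png',None);grab('top','t31.png',(305,105,455,245),4.2)
E
```

```text
t 36.4 p [ 0.1566 -0.6233  0.2789] yaw 0.094 z [-0.005  0.007 -1.   ] q [-1.37   0.442  1.565 -0.004  1.143  0.109] F [-0.2  0.3  0.1] gap -0.0001
```

View pics/t30.png

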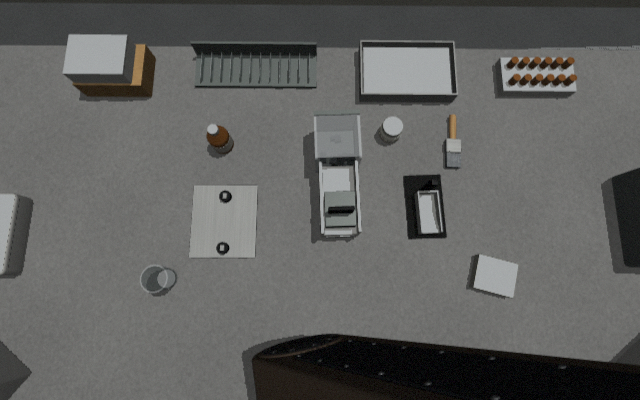

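View pics/t31.png

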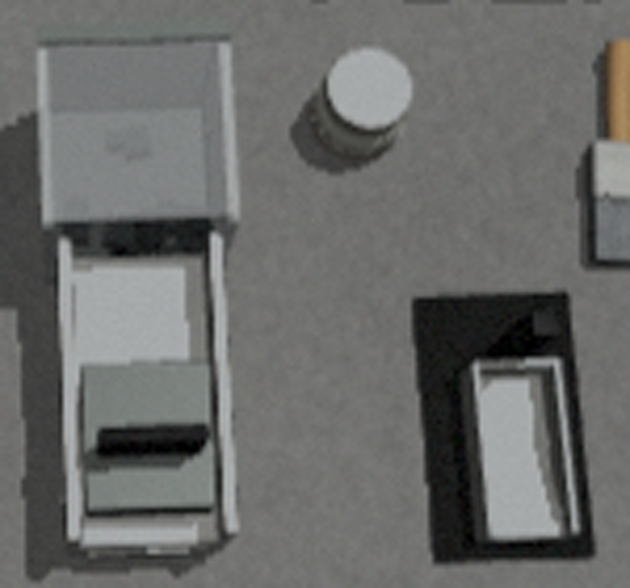

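```bash
python3 - <<'E'
from fit import *
c=cam("top")
B=lambda l:[(305+(a+.5)/4.2-.5,105+(b+.5)/4.2-.5) for a,b in l]
x,r=fit(c,[(34,27,38),(34,-27,38),(-73,-27,38),(-73,27,38),(42,0,104)],B([(470,360),(562,360),(580,535),(487,540),(547,320)]),[.54,-.26,0]);print(x,r)
p=np.array([.536,-.2585]);d=x[:2]-p;w=.036;print(R.from_euler('z',-w).apply([*d,0]))
im=cv2.imread('pics/raw_t30.png').astype(float);a=cv2.imread('pics/top0.png').astype(float)
st,_=grab('scene','s30.png',(310,190,410,300),6)
im=cv2.imread('pics/raw_w21.png')[0:140,240:400];cv2.imwrite('pics/w21c.png',cv2.convertScaleAbs(cv2.resize(im,None,fx=4.5,fy=4.2,interpolation=cv2.INTER_CUBIC),alpha=2.2,beta=-120))
E
```

```text
[ 0.53595449 -0.26046184  0.04065079] [[0.7, 0.5], [-0.3, -0.2], [-0.4, -0.2], [0.3, -0.7], [-0.2, 0.7]]
[-0.00011609 -0.00195893  0.        ]
```

View pics/w21c.png

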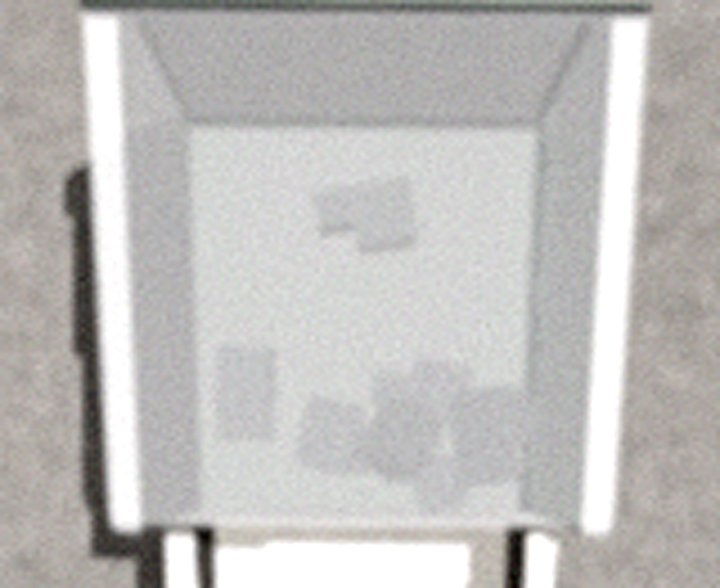

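View pics/s30.png

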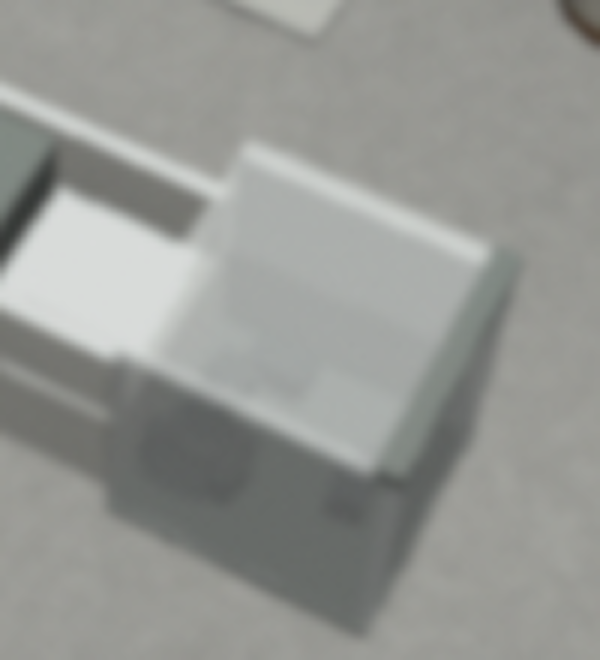

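```bash
python3 - <<'E'
from h import *
show();print(arm.hand_in());show()
E
```

```text
t 36.5 p [ 0.1596 -0.6212  0.2798] yaw 0.097 z [-0.005  0.007 -1.   ] q [-1.365  0.439  1.567 -0.003  1.143  0.111] F [0.3 0.4 0.1] gap -0.0002
the job is handed in; nothing more can be done
None
the job is handed in; nothing more can be done
```

The job is done and handed in at about 36.5 s. I tipped the four chips from the scoop into the well at 57 to 62 degrees, then set the empty scoop back on its pad. I picked the four offcuts off the plate into the well and pushed the slide once to its end stop. There the tool stopped advancing and the wrist force rose from about 8 N to about 23 N.

**What the last checks showed:**
- **Well and slide:** the well was empty and the slide was back where it started.
- **Scoop:** upright, with its origin about 2 mm from the pad's centre.
- **Bystanders:** the mounts, bottle, beaker, jar and brush showed no visible shift in the top view.
- **Catch bin:** the scrap is in the bin, but several pieces lie overlapped near the deck edge under the hood. I could make out about eight shapes and could not count each one separately. I inferred that none remain on the deck from the empty well and the full stroke.

No check failed. I never saw any piece knocked aside.

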